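# Weigh down the bag templates by size

### The arm

A 6-joint arm with a two-finger parallel gripper is mounted at the origin on the work surface. World frame = base frame: x ahead of the robot, y to its left, z up, the work surface at z = 0. Lengths are in m, angles in rad, forces in N, time in s.
With the tool pointing down it reaches from about 0.25 to 0.775 m from the base axis. Payload 4 kg.
Tool frame: the origin (TCP) lies between the finger pads; the fingertips stand 14 mm ahead of it and the grasp point (between the pads) lies 5 mm behind it; z points along the fingers, y is the direction in which the jaws open and shut (so a half turn about z gives the same grasp; the last joint's range is limited). The gripper opens to 94 mm and grips with 3 to 60 N. Pads are 16 mm wide; open, the fingers measure 119 mm over their backs; the gripper's body (75 mm by 177 mm) begins 78 mm behind the grasp point.
Start: joints at [1.039, 0.087, 1.371, -0, 1.684, -0.103], TCP at [0.229, 0.5, 0.22] pointing down, gripper open.
Joint ranges: [-3.1, 3.1], [-0.76, 2.03], [0.27, 2.55], [-1.08, 4.22], [0.17, 2.65], [-2.57, 2.57]. Speed limits (rad/s): [2.79, 2.79, 3.14, 3.14, 3.14, 3.14].

### API

Orientations are given as [roll, pitch, yaw] about the fixed x, y, z axes, in that order (R = Rz(yaw) Ry(pitch) Rx(roll)).
In Python, from bench import robot, cams, spotter gives the robot as it stands.
- The arm moves only by the shell command python3 -m inch 'ROWS'. ROWS is JSON, a list of rows, each an object of numbers: "grip": the opening, from 0 (shut) to 1 (fully open); "dx", "dy", "dz": the shift along the tool's x, y, z in units of 25 mm (1.0 is 25 mm); "rx", "ry", "rz": the turn, a rotation vector about the tool's x, y, z in units of 5 degrees (1.0 is 5 degrees). A call has 1 to 12 rows; each row shifts and turns the pose as measured when the row begins, along the tool's axes as they then stand; what a row does not reach is not made up. A row lasts 1/8 s, in which the tool goes at most 62.5 mm and 10.7 degrees, less where a joint would pass 70% of its speed; a pose out of reach is approached as far as the arm can. A call is refused whole if a number of a shift passes 1 or a number of a turn 1, either way. A call with a gripper value outside its range is refused whole. The fingers move at their own pace and stop on an object; the grip force is fixed at half the most. Time passes only in rows, so rows that do not move let the fingers close. It gives the time, the measured TCP pose, the force and the opening at its end, in the units of the state.
- robot.get_obs(): the state, without advancing time (a new reading comes with each control period).
- cams.snapshot(name): name is "side" or "top" or "wrist"; returns a dict with "frame" (384x512x3 uint8, red, green, blue), "intrinsics" (3x3 intrinsics, pixels), "eye" and "orientation" of the camera in the world. Camera axes: x right, y up, looking along -z (the intrinsics and any distortion apply to the point x, -y, -z); pixel columns grow to the right and rows downward; lengths in m; the calibration is good to about 2 mm. The wrist camera is an equidistant fisheye: a pixel r from the principal point sees the ray r / f radians off the axis. A picture is of the moment at which its call begins. There is no depth.
- robot.close_job(): hands the job in, once; it reports no verdict.
Trained networks look in a picture, given as the dict that the camera call returned (one of the last four; its "shot" number tells which), for a name from the list of things; names that differ only in an ending like _2 or _b are one class to them, and where a whole thing is asked for, a point or a joint stands for the part that bears it (a point fixed in the world has none). Each returns a list of dicts, best first, with "score" (0 to 1); they miss things now and then, are a little off and sometimes report something else, mostly with a low value. They report only what shows in the picture. A call takes as long as a camera call. They do not tell look-alikes from the thing itself.
- spotter.regions_of(picture, query): "pixels" (384x512 bool, what is visible of it) and "extent" ([left, top, right, bottom] in pixels, round what is visible of it).
- spotter.place_of(picture, query): "pixel" ([column, row] in pixels: a listed point, or the origin of a listed thing).
The state is a dict: "time": time; "joint_positions": joint angles; "qvel": joint speeds; "joint_torque": joint torques, N m; "tool_pos": TCP position; "ee_rot": TCP orientation; "wrist_force": force on the tool from outside, world axes, zero at the start; "wrist_torque": the same for the moment, N m; "width": finger opening in m.
Only numpy, scipy, OpenCV 4.12 (cv2) and the standard library are available. Lean on these libraries where they do the work, as an engineer would, in place of code of your own. Each camera call takes 0.05 s, during which the arm holds its last target.

### The job

Weigh down the four plywood templates on the cutting mat ready for tracing: stand each of the four round steel weights upright on the cross at the centre of its template, the largest weight on the largest template, the next largest on the next, and so on down to the smallest on the smallest. Leave the square steel block and the jar where they are.

Things in the scene. Friction and masses are not known exactly. Their poses are not given: they have to be found in the camera images.
- template_panel: The largest plywood template, a round-cornered rectangle 110 x 140 mm, 4 mm thick, pale wood, lying flat on the blue cutting mat and stuck down so that it does not move; a dark scored cross marks its centre. Origin: centre of its underside at the cross, on the work surface (z = 0; its top is at z = 4 mm). z is up; x along the 110 mm side, y along the 140 mm side.
- template_oval: The second largest plywood template, a long oval with round ends, 80 x 120 mm, 4 mm thick, pale wood, lying flat on the blue cutting mat and stuck down so that it does not move; a dark scored cross marks its centre. Origin: centre of its underside at the cross, on the work surface (z = 0; its top is at z = 4 mm). z is up; x across its 80 mm width, y along its 120 mm length.
- template_disc: The third largest plywood template, a round disc 76 mm in diameter, 4 mm thick, pale wood, lying flat on the blue cutting mat and stuck down so that it does not move; a dark scored cross marks its centre. Origin: centre of its underside at the cross, on the work surface (z = 0; its top is at z = 4 mm). z is up; x and y lie in its plane.
- template_tab: The smallest plywood template, a round-cornered square 48 x 48 mm, 4 mm thick, pale wood, lying flat on the blue cutting mat and stuck down so that it does not move; a dark scored cross marks its centre. Origin: centre of its underside at the cross, on the work surface (z = 0; its top is at z = 4 mm). z is up; x and y along its sides.
- weight_60: Largest round steel weight: a loose plain upright cylinder 60 mm in diameter and 36 mm tall, about 750 g, with a dark ring on its top face. Origin: centre of its underside; z along its axis, up. It stands directly on the work surface, z = 0.
- weight_48: Second largest round steel weight: a loose plain upright cylinder 48 mm in diameter and 38 mm tall, about 500 g, with a dark ring on its top face. Origin: centre of its underside; z along its axis, up. It stands directly on the work surface, z = 0.
- weight_36: Third largest round steel weight: a loose plain upright cylinder 36 mm in diameter and 40 mm tall, about 300 g, with a dark ring on its top face. Origin: centre of its underside; z along its axis, up. It stands directly on the work surface, z = 0.
- weight_24: Smallest round steel weight: a loose plain upright cylinder 24 mm in diameter and 42 mm tall, about 140 g, with a dark ring on its top face. Origin: centre of its underside; z along its axis, up. It stands directly on the work surface, z = 0.
- block: Bystander, to be left alone: loose square steel block 50 x 50 mm and 32 mm tall. Origin: centre of its underside; x and y along its sides, z up.
- jar: Bystander, to be left alone: loose amber glass jar with a black cap, 46 mm in diameter and 55 mm tall. Origin: centre of its underside; z up.
There are look-alikes about, which are no part of the job. What is shaped like the weight_48 but green, purple or yellow is not meant.

How it is judged:
By the outcome, as a careful person would: the job done as asked, in the order asked, and still so for the second after the job is handed in, with the robot touching nothing.
It also fails if it takes over 106 s, if anything falls off the work surface, if the arm or the gripper's body presses on something with over 40 N, if the wrist force passes 120 N, or if a joint passes its speed limit or range.

## Working session

There is one attempt and no reset: what is moved stays moved. The work goes in short steps, Python scripts to look and compute and a shell command to move; the robot and the scene stay as the last step left them, time stands still between calls to the robot, and variables do not carry over. Pictures are saved under pics/ and viewed, and the job is handed in when it is done.

```bash
ls; mkdir -p pics
cat > h.py <<'E'
import numpy as np, cv2
from bench import robot, cams, spotter
def save(p,n): cv2.imwrite('pics/'+n, cv2.cvtColor(p['frame'],cv2.COLOR_RGB2BGR))
E
python3 - <<'E'
from h import *
for n in ['top','side']:
    p=cams.snapshot(n); save(p,n+'0.png'); print(n,p['intrinsics'],p['eye'],p['orientation'],[k for k in p])
o=robot.get_obs(); print(o)
E
```

```text
pics
top [[435.35463512   0.         251.08813115]
 [  0.         435.35463512 193.6681604 ]
 [  0.           0.           1.        ]] [0.36003457 0.0139781  1.22627479] [ 0.13405617 -0.02191009 -1.58055179] ['frame', 'intrinsics', 'eye', 'orientation', 'shot']
side [[372.49221531   0.         249.37825259]
 [  0.         372.49221531 184.16434549]
 [  0.           0.           1.        ]] [ 0.26557939 -0.58139498  0.58341903] [ 0.85626294 -0.0081884  -0.36248622] ['frame', 'intrinsics', 'eye', 'orientation', 'shot']
{'time': 0.1, 'joint_positions': array([ 1.03891808e+00,  8.78641951e-02,  1.37210622e+00, -1.01274747e-05,
        1.68358832e+00, -1.03107661e-01]), 'qvel': array([-0.00104439, -0.00271309, -0.00264631,  0.00176561, -0.00129598,
        0.00121814]), 'joint_torque': array([ 1.51073546e-03, -3.41250980e+01, -3.03301120e+01,  7.19389133e-02,
        3.04292841e-02, -9.29384987e-05]), 'tool_pos': array([0.22843654, 0.49980187, 0.21842885]), 'ee_rot': array([-3.13963597e+00, -1.92347879e-04,  2.71282075e+00]), 'wrist_force': array([-0.33583799, -1.07317789,  0.1697818 ]), 'wrist_torque': array([ 0.00630864, -0.02635622,  0.00358603]), 'width': 0.09435258360445163}
```

View pics/top0.png

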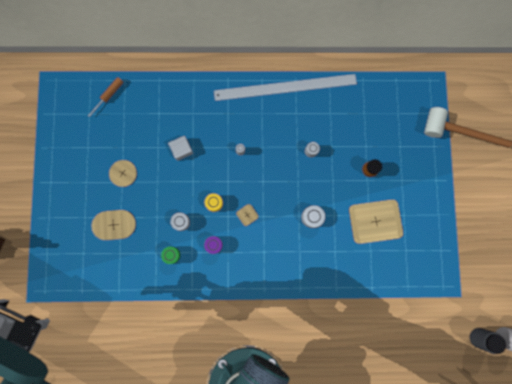

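View pics/side0.png

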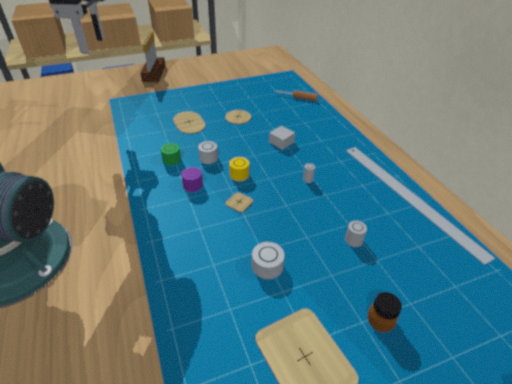

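```bash
cat >> h.py <<'E'
from scipy.spatial.transform import Rotation as R
def ray(p,px):
    K=p['intrinsics']; M=R.from_euler('xyz',p['orientation']).as_matrix()
    v=np.array([(px[0]-K[0,2])/K[0,0],-(px[1]-K[1,2])/K[1,1],-1.0]); return np.array(p['eye']),M@v
def at(p,px,z):
    e,d=ray(p,px); return e+d*(z-e[2])/d[2]
def proj(p,X):
    K=p['intrinsics']; M=R.from_euler('xyz',p['orientation']).as_matrix()
    c=M.T@(np.array(X)-p['eye']); x,y,z=c[0],-c[1],-c[2]
    if K is not None: return np.array([K[0,0]*x/z+K[0,2],K[1,1]*y/z+K[1,2]])
E
python3 - <<'E'
from h import *
H={'template_panel':.004,'template_oval':.004,'template_disc':.004,'template_tab':.004,'weight_60':0,'weight_48':0,'weight_36':0,'weight_24':0,'block':0,'jar':0}
for n in ['top','side']:
    p=cams.snapshot(n)
    for q,z in H.items():
        for r in spotter.place_of(p,q)[:4]:
            if r['score']>.3: print(n,q,round(r['score'],2),np.round(r['pixel'],1),np.round(at(p,r['pixel'],0)[:2],4))
        for r in spotter.regions_of(p,q)[:4]:
            if r['score']>.3:
                ys,xs=np.nonzero(r['pixels']); c=[xs.mean(),ys.mean()]; print('   reg',round(r['score'],2),np.round(c,1),r['extent'],len(xs),np.round(at(p,c,.004)[:2],4))
p=cams.snapshot('top'); im=cv2.cvtColor(p['frame'],cv2.COLOR_RGB2BGR)
cv2.imwrite('pics/topz.png',cv2.resize(im[130:270,80:280],None,fx=4,fy=4,interpolation=cv2.INTER_CUBIC))
cv2.imwrite('pics/topz2.png',cv2.resize(im[130:270,220:420],None,fx=4,fy=4,interpolation=cv2.INTER_CUBIC))
E
```

```text
top template_panel 0.92 [373.3 218.8] [ 0.4508 -0.3608]
   reg 0.72 [376.1 221. ] [350.5, 200.9, 402.4, 243.1] 1909 [ 0.4443 -0.3672]
   reg 0.52 [313.2 215.8] [301.9, 204.7, 326.8, 228.4] 415 [ 0.4603 -0.1893]
top template_oval 0.93 [115.7 223.8] [0.4427 0.3652]
   reg 0.72 [113.6 224.5] [96.2, 211.0, 133.7, 239.1] 1005 [0.4406 0.3698]
top template_disc 0.88 [123.6 171.6] [0.591  0.3475]
top template_disc 0.68 [246.9 216.1] [ 0.4614 -0.0021]
   reg 0.74 [240.  149.3] [236.2, 145.0, 242.7, 157.6] 61 [0.6534 0.016 ]
   reg 0.7 [123.1 172.4] [110.2, 159.9, 137.5, 183.7] 538 [0.5879 0.3477]
top template_tab 0.72 [247.6 216.9] [ 0.4591 -0.004 ]
   reg 0.55 [247.1 214.8] [240.3, 205.4, 255.6, 226.0] 249 [ 0.4646 -0.0025]
top weight_60 0.83 [177.8 219.6] [0.4531 0.1922]
top weight_60 0.81 [312.2 214.9] [ 0.4633 -0.1871]
top weight_60 0.75 [214.  246.6] [0.3768 0.0905]
top weight_60 0.56 [211.7 204.1] [0.4962 0.0972]
   reg 0.82 [213.6 201.7] [204.8, 191.6, 225.1, 210.3] 214 [0.5024 0.0915]
   reg 0.69 [170.9 254.7] [161.7, 244.9, 181.0, 261.5] 280 [0.3557 0.2095]
   reg 0.67 [311.9 149.1] 
[... 4168 characters left out ...]
88 ]
side weight_24 0.77 [189.6 187.4] [0.3719 0.0837]
side weight_24 0.69 [267.7 264.7] [ 0.458  -0.1863]
side weight_24 0.68 [173.2 160.8] [0.3574 0.1992]
   reg 0.73 [207.8 152.4] [198.1, 143.4, 218.6, 163.8] 370 [0.4494 0.1986]
   reg 0.72 [267.4 260.2] [253.2, 243.0, 284.1, 277.1] 951 [ 0.4602 -0.1792]
   reg 0.7 [192.6 179.4] [183.0, 166.0, 203.0, 193.5] 390 [0.3848 0.105 ]
   reg 0.66 [239. 169.] [230.6, 156.4, 246.2, 180.4] 381 [0.503  0.1043]
side block 0.97 [282.8 142.9] [0.6559 0.1757]
   reg 0.74 [281.9 137.4] [269.4, 122.7, 295.8, 150.5] 379 [0.662  0.1958]
side jar 0.58 [379.9 319.6] [ 0.5917 -0.357 ]
   reg 0.81 [384.4 311.9] [367.6, 292.4, 397.5, 331.1] 1028 [ 0.6051 -0.3494]
```

View pics/topz.png

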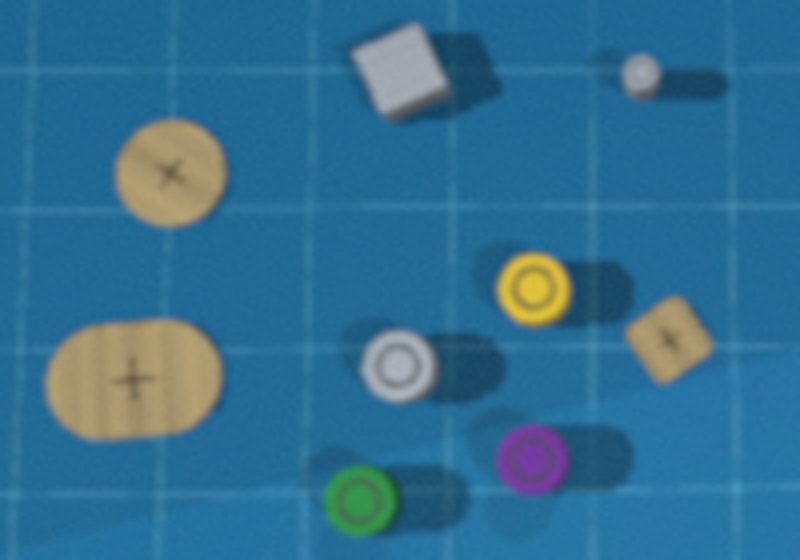

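View pics/topz2.png

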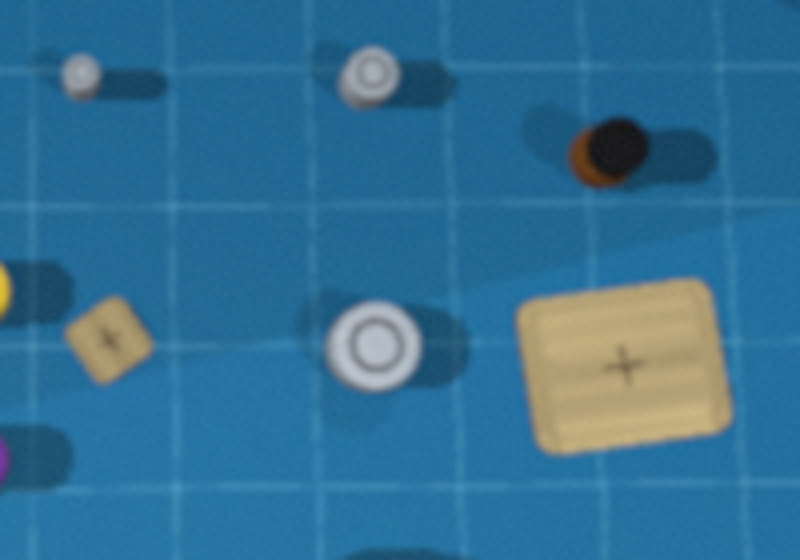

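Run:
```python
from h import *
p=cams.snapshot('top'); s=cams.snapshot('side')
T=dict(panel=((375.6,220.9),.004),oval=((113.1,224.4),.004),disc=((122.4,172.9),.004),tab=((247.4,214.9),.004),w60=((313.9,215.9),.036),w48=((179.1,220.9),.038),w36=((312.6,147.9),.040),w24=((239.9,148.1),.042))
for k,(px,z) in T.items():
    X=at(p,px,z); print(k,np.round(X,4),np.round(proj(s,X),1))
im=cv2.cvtColor(s['frame'],cv2.COLOR_RGB2BGR)
a=cv2.resize(im[80:240,150:350],None,fx=4,fy=4,interpolation=cv2.INTER_CUBIC)
b=cv2.resize(im[210:384,220:420],None,fx=3,fy=3,interpolation=cv2.INTER_CUBIC)
for k,(px,z) in T.items():
    u,v=proj(s,at(p,px,z))
    for i,(o,f) in zip((a,b),(((150,80),4),((220,210),3))):
        cv2.circle(i,(int((u+.5-o[0])*f),int((v+.5-o[1])*f)),3,(0,0,255),-1)
cv2.imwrite('pics/sa.png',a); cv2.imwrite('pics/sb.png',b)
```

```text
panel [ 0.4446 -0.3658  0.004 ] [304.7 354. ]
oval [0.4408 0.3712 0.004 ] [188.8 120.5]
disc [0.5865 0.3497 0.004 ] [237.8 115.3]
tab [ 0.4644 -0.0034  0.004 ] [238.9 200.7]
w60 [ 0.4575 -0.1858  0.036 ] [268.1 252.6]
w48 [0.4466 0.1831 0.038 ] [207.5 145.1]
w36 [ 0.6479 -0.187   0.04  ] [356.9 225.2]
w24 [0.6477 0.0164 0.042 ] [309.  165.1]
```

View pics/sa.png

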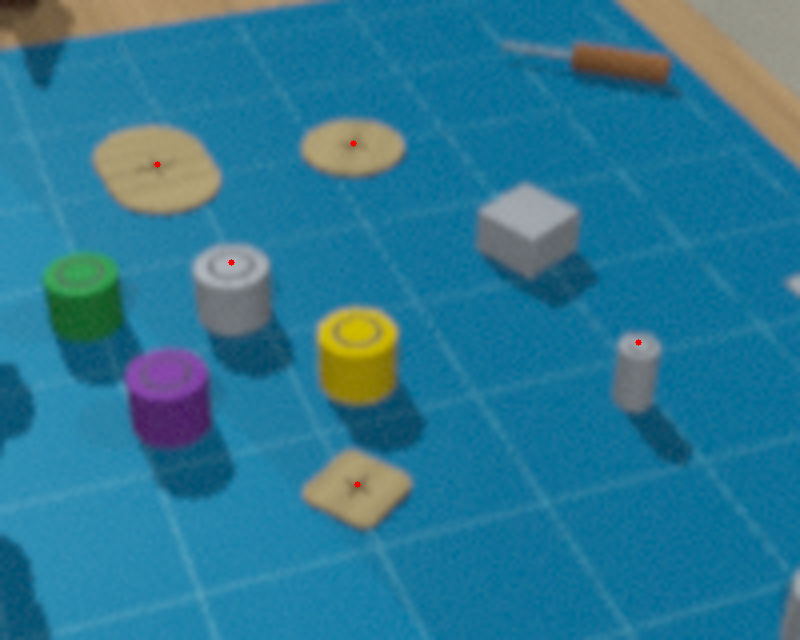

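View pics/sb.png

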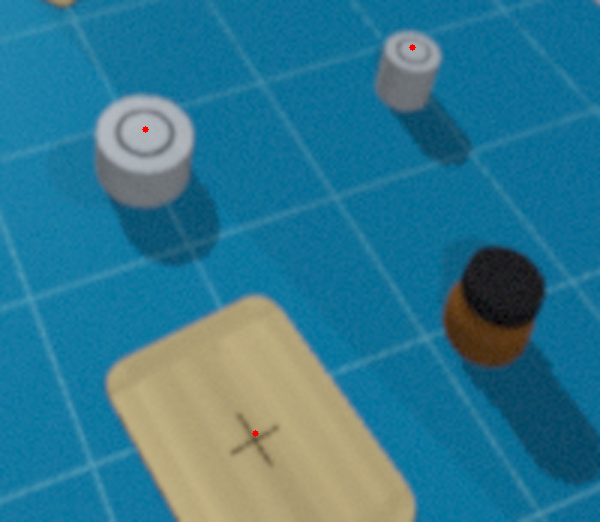

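```bash
cat >> h.py <<'E'
def go(X,yaw=np.pi/2):
    o=robot.get_obs(); M=R.from_euler('xyz',o['ee_rot'])
    d=M.inv().apply(np.array(X)-o['tool_pos'])/.025
    rv=(M.inv()*R.from_euler('xyz',[np.pi,0,yaw])).as_rotvec()/np.radians(5)
    print('t',round(o['time'],2),'pos',np.round(o['tool_pos'],4),'rot',np.round(o['ee_rot'],3),'w',round(o['width'],4),'F',np.round(o['wrist_force'],1)); print('shift',np.round(d,3),'turn',np.round(rv,2))
E
python3 -m inch '[{"dx":-0.4,"dy":-0.9,"rz":1},{"dx":-0.5,"dy":-0.85,"rz":1},{"dx":-0.55,"dy":-0.8,"rz":1},{"dx":-0.65,"dy":-0.75,"rz":1},{"dx":-0.7,"dy":-0.7,"rz":1},{"dx":-0.75,"dy":-0.6,"rz":1},{"dx":-0.8,"dy":-0.5,"rz":1},{"dx":-0.85,"dy":-0.45,"rz":1},{"dx":-0.9,"dy":-0.4,"rz":1},{"dx":-0.95,"dy":-0.3,"rz":1},{"dx":-1,"dy":-0.2,"rz":1},{"dx":-1,"dy":0,"rz":1}]'
python3 -c "
from h import *
go([.4575,-.1858,.1])"
```

```text
t 2.35 pos [0.2287 0.5002 0.2195] rot [3.141 0.    2.713] w 0.0939 F [-0.4  0.7 -0.7]
shift [-19.732 -21.153   4.779] turn [ 0.   -0.   13.09]invalid input at $[0]: expected keys grip, dx, dy, dz, rx, ry, rz
```

```bash
python3 -m inch '[{"grip":1,"dx":-0.4,"dy":-0.9,"dz":0,"rx":0,"ry":0,"rz":1},{"grip":1,"dx":-0.5,"dy":-0.85,"dz":0,"rx":0,"ry":0,"rz":1},{"grip":1,"dx":-0.55,"dy":-0.8,"dz":0,"rx":0,"ry":0,"rz":1},{"grip":1,"dx":-0.65,"dy":-0.75,"dz":0,"rx":0,"ry":0,"rz":1},{"grip":1,"dx":-0.7,"dy":-0.7,"dz":0,"rx":0,"ry":0,"rz":1},{"grip":1,"dx":-0.75,"dy":-0.6,"dz":0,"rx":0,"ry":0,"rz":1},{"grip":1,"dx":-0.8,"dy":-0.5,"dz":0,"rx":0,"ry":0,"rz":1},{"grip":1,"dx":-0.85,"dy":-0.45,"dz":0,"rx":0,"ry":0,"rz":1},{"grip":1,"dx":-0.9,"dy":-0.4,"dz":0,"rx":0,"ry":0,"rz":1},{"grip":1,"dx":-0.95,"dy":-0.3,"dz":0,"rx":0,"ry":0,"rz":1},{"grip":1,"dx":-1,"dy":-0.2,"dz":0,"rx":0,"ry":0,"rz":1},{"grip":1,"dx":-1,"dy":0,"dz":0,"rx":0,"ry":0,"rz":1}]'
python3 -c "
from h import *
go([.4575,-.1858,.1])"
```

```text
time: 3.85
tool_pos: [0.2361, 0.1979, 0.22]
ee_rot: [3.138, -0.001, 1.634]
wrist_force: [-0.9, -0.6, 0.4]
width: 0.094
t 3.85 pos [0.2361 0.1979 0.22  ] rot [ 3.138e+00 -1.000e-03  1.634e+00] w 0.094 F [-0.9 -0.6  0.4]
shift [-15.887   7.846   4.806] turn [ 0.04 -0.02  0.73]
```

```bash
python3 -m inch '[{"grip":1,"dx":-1,"dy":0.7,"dz":0,"rx":0,"ry":0,"rz":0.7},{"grip":1,"dx":-1,"dy":0.7,"dz":0,"rx":0,"ry":0,"rz":0},{"grip":1,"dx":-1,"dy":0.7,"dz":0,"rx":0,"ry":0,"rz":0},{"grip":1,"dx":-1,"dy":0.7,"dz":0,"rx":0,"ry":0,"rz":0},{"grip":1,"dx":-1,"dy":0.7,"dz":0,"rx":0,"ry":0,"rz":0},{"grip":1,"dx":-1,"dy":0.7,"dz":0,"rx":0,"ry":0,"rz":0},{"grip":1,"dx":-1,"dy":0.7,"dz":0,"rx":0,"ry":0,"rz":0},{"grip":1,"dx":-1,"dy":0.7,"dz":0,"rx":0,"ry":0,"rz":0},{"grip":1,"dx":-1,"dy":0.7,"dz":0,"rx":0,"ry":0,"rz":0},{"grip":1,"dx":-1,"dy":0.7,"dz":0,"rx":0,"ry":0,"rz":0},{"grip":1,"dx":-1,"dy":0.7,"dz":0,"rx":0,"ry":0,"rz":0},{"grip":1,"dx":-1,"dy":0.7,"dz":0,"rx":0,"ry":0,"rz":0}]'
python3 -c "
from h import *
go([.4575,-.1858,.1])"
```

```text
time: 5.35
tool_pos: [0.453, -0.1116, 0.2237]
ee_rot: [3.128, -0.004, 1.57]
wrist_force: [-0.1, 0.0, 0.2]
width: 0.0936
t 5.35 pos [ 0.453  -0.1116  0.2237] rot [ 3.128 -0.004  1.57 ] w 0.0936 F [-0.1  0.   0.2]
shift [-2.986  0.113  4.94 ] turn [ 0.16 -0.04 -0.  ]
```

```bash
python3 -m inch '[{"grip":1,"dx":-1,"dy":0.1,"dz":1,"rx":0.16,"ry":0,"rz":0},{"grip":1,"dx":-1,"dy":0,"dz":1,"rx":0,"ry":0,"rz":0},{"grip":1,"dx":-0.95,"dy":0,"dz":1,"rx":0,"ry":0,"rz":0},{"grip":1,"dx":0,"dy":0,"dz":1,"rx":0,"ry":0,"rz":0},{"grip":1,"dx":0,"dy":0,"dz":1,"rx":0,"ry":0,"rz":0},{"grip":1,"dx":0,"dy":0,"dz":0,"rx":0,"ry":0,"rz":0}]'
python3 - <<'E'
from h import *
go([.4575,-.1858,.02])
p=cams.snapshot('wrist'); save(p,'w1.png'); print(p['intrinsics'],p['eye'],p['orientation'])
E
```

```text
time: 6.1
tool_pos: [0.4575, -0.19, 0.0956]
ee_rot: [3.14, -0.003, 1.567]
wrist_force: [-0.3, -0.2, -0.1]
width: 0.0943
t 6.1 pos [ 0.4575 -0.19    0.0956] rot [ 3.140e+00 -3.000e-03  1.567e+00] w 0.0943 F [-0.3 -0.2 -0.1]
shift [ 0.16  -0.004  3.025] turn [ 0.02 -0.04 -0.04]
[[297.31863964   0.         248.64620822]
 [  0.         297.31863964 198.4532521 ]
 [  0.           0.           1.        ]] [ 0.45738616 -0.12201095  0.26086388] [-0.23396487 -0.00274802 -0.0027065 ]
```

View pics/w1.png

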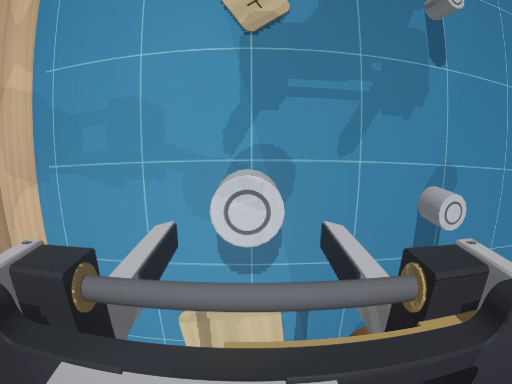

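```bash
cat >> h.py <<'E'
def watp(p,px,z):
    K=p['intrinsics']; M=R.from_euler('xyz',p['orientation']).as_matrix()
    u=np.array([px[0]-K[0,2],px[1]-K[1,2]]); r=np.hypot(*u); th=r/K[0,0]
    s=np.sin(th)/max(r,1e-9); v=M@np.array([u[0]*s,-u[1]*s,-np.cos(th)]); e=np.array(p['eye'])
    return e+v*(z-e[2])/v[2]
E
python3 - <<'E'
from h import *
p=cams.snapshot('wrist'); g=p['frame'][150:260,190:310]
cv2.imwrite('pics/w1z.png',cv2.resize(cv2.cvtColor(g,cv2.COLOR_RGB2BGR),None,fx=5,fy=5,interpolation=cv2.INTER_CUBIC))
print(watp(p,(247.3,212),.036)); print(watp(p,(255,4),.004)); print(watp(p,(453,213),.04))
E
```

```text
[ 0.45794022 -0.18759007  0.036     ]
[ 0.46526755 -0.00730419  0.004     ]
[ 0.65044231 -0.19035873  0.04      ]
```

View pics/w1z.png

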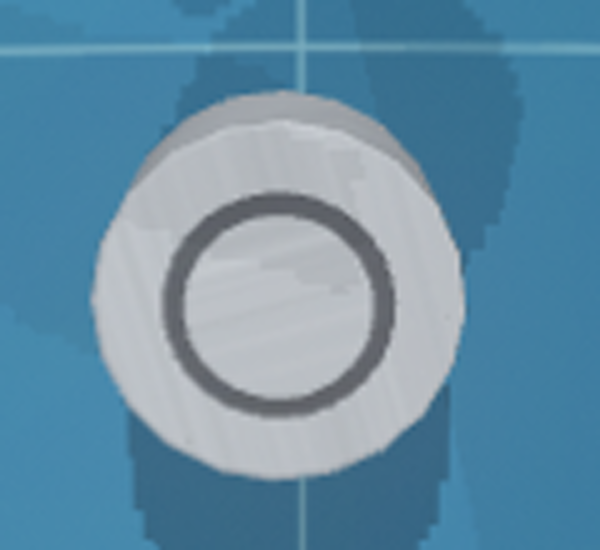

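```bash
python3 -m inch '[{"grip":1,"dx":0.15,"dy":0,"dz":1,"rx":0,"ry":0,"rz":0},{"grip":1,"dx":0,"dy":0,"dz":1,"rx":0,"ry":0,"rz":0},{"grip":1,"dx":0,"dy":0,"dz":0.7,"rx":0,"ry":0,"rz":0},{"grip":1,"dx":0,"dy":0,"dz":0.1,"rx":0,"ry":0,"rz":0}]'
```

```text
time: 6.7
tool_pos: [0.4657, -0.1895, 0.0354]
ee_rot: [3.121, 0.007, 1.569]
wrist_force: [0.6, -0.1, 0.5]
width: 0.0938
```

Run:
```python
from h import *
go([.457,-.186,.02]); 
for _ in range(2): p=cams.snapshot('wrist'); go([.457,-.186,.02]); print(p['eye'],p['orientation'])
print(robot.get_obs()['joint_positions'],robot.get_obs()['joint_torque'])
save(p,'w2.png')
```

```text
t 6.7 pos [ 0.4657 -0.1895  0.0354] rot [3.121 0.007 1.569] w 0.0938 F [ 0.6 -0.1  0.5]
shift [ 0.143 -0.363  0.607] turn [ 0.24  0.08 -0.02]
t 6.75 pos [ 0.4662 -0.1897  0.036 ] rot [3.12  0.008 1.569] w 0.0944 F [ 0.   0.3 -0. ]
shift [ 0.154 -0.384  0.629] turn [ 0.25  0.09 -0.02]
[ 0.46240186 -0.11974538  0.199895  ] [-0.24429573 -0.02195856 -0.00108431]
t 6.8 pos [ 0.4665 -0.1899  0.0364] rot [3.119 0.008 1.569] w 0.0939 F [-0.9 -0.6 -0.2]
shift [ 0.162 -0.394  0.646] turn [ 0.26  0.1  -0.02]
[ 0.46269061 -0.11991411  0.20039953] [-0.24492934 -0.02316988 -0.00111232]
[-0.5017025   0.07997883  1.75393906  0.00372646  1.28379149 -0.50061611] [ 1.27476166e-02 -3.01892602e+01 -2.67988586e+01  7.07674935e-02
 -4.88093274e-02  1.34146860e-03]
```

View pics/w2.png

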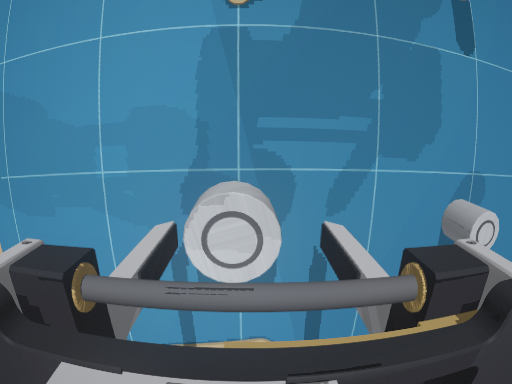

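```bash
python3 -m inch '[{"grip":1,"dx":0.15,"dy":-0.4,"dz":0.1,"rx":0.25,"ry":0.1,"rz":0},{"grip":1,"dx":0,"dy":0,"dz":0.2,"rx":0,"ry":0,"rz":0},{"grip":1,"dx":0,"dy":0,"dz":0.2,"rx":0,"ry":0,"rz":0},{"grip":1,"dx":0,"dy":0,"dz":0,"rx":0,"ry":0,"rz":0}]'
python3 - <<'E'
from h import *
go([.457,-.186,.02])
E
```

```text
time: 7.3
tool_pos: [0.4575, -0.1868, 0.0258]
ee_rot: [3.138, 0.001, 1.569]
wrist_force: [0.5, -0.0, -0.7]
width: 0.0943
t 7.3 pos [ 0.4575 -0.1868  0.0258] rot [3.138e+00 1.000e-03 1.569e+00] w 0.0943 F [ 0.5 -0.  -0.7]
shift [ 0.031 -0.022  0.231] turn [ 0.04  0.02 -0.02]
```

Lateral position is good; go down the last few mm and close.

```bash
python3 -m inch '[{"grip":1,"dx":0.03,"dy":-0.02,"dz":0.23,"rx":0.04,"ry":0,"rz":0},{"grip":1,"dx":0,"dy":0,"dz":0,"rx":0,"ry":0,"rz":0},{"grip":0,"dx":0,"dy":0,"dz":0,"rx":0,"ry":0,"rz":0},{"grip":0,"dx":0,"dy":0,"dz":0,"rx":0,"ry":0,"rz":0},{"grip":0,"dx":0,"dy":0,"dz":0,"rx":0,"ry":0,"rz":0},{"grip":0,"dx":0,"dy":0,"dz":0,"rx":0,"ry":0,"rz":0}]'
python3 - <<'E'
from h import *
go([.4446,-.3658,.1])
E
```

```text
time: 8.05
tool_pos: [0.4564, -0.1861, 0.0196]
ee_rot: [-3.14, 0.001, 1.569]
wrist_force: [-2.3, 0.4, 0.6]
width: 0.0594
t 8.05 pos [ 0.4564 -0.1861  0.0196] rot [-3.140e+00  1.000e-03  1.569e+00] w 0.0594 F [-2.3  0.4  0.6]
shift [-7.195 -0.465 -3.205] turn [-0.02  0.02 -0.02]
```

```bash
python3 -m inch '[{"grip":0,"dx":0,"dy":0,"dz":-0.6,"rx":0,"ry":0,"rz":0},{"grip":0,"dx":0,"dy":0,"dz":-0.8,"rx":0,"ry":0,"rz":0},{"grip":0,"dx":-0.5,"dy":0,"dz":-0.3,"rx":0,"ry":0,"rz":0},{"grip":0,"dx":-1,"dy":-0.1,"dz":0,"rx":0,"ry":0,"rz":0},{"grip":0,"dx":-1,"dy":-0.1,"dz":0,"rx":0,"ry":0,"rz":0},{"grip":0,"dx":-1,"dy":-0.1,"dz":0,"rx":0,"ry":0,"rz":0},{"grip":0,"dx":-1,"dy":-0.1,"dz":0,"rx":0,"ry":0,"rz":0},{"grip":0,"dx":-1,"dy":-0.1,"dz":0,"rx":0,"ry":0,"rz":0},{"grip":0,"dx":-1,"dy":0,"dz":0,"rx":0,"ry":0,"rz":0},{"grip":0,"dx":-0.5,"dy":0,"dz":0,"rx":0,"ry":0,"rz":0}]'
python3 - <<'E'
from h import *
go([.4446,-.3658,.024])
E
```

```text
time: 9.3
tool_pos: [0.4354, -0.3663, 0.0526]
ee_rot: [-3.122, -0.009, 1.569]
wrist_force: [0.4, 0.5, -7.3]
width: 0.0593
t 9.3 pos [ 0.4354 -0.3663  0.0526] rot [-3.122 -0.009  1.569] w 0.0593 F [ 0.4  0.5 -7.3]
shift [0.011 0.392 1.137] turn [-0.22 -0.1  -0.02]
```

```bash
python3 -m inch '[{"grip":0,"dx":0,"dy":0.4,"dz":0.2,"rx":-0.22,"ry":-0.1,"rz":0},{"grip":0,"dx":0,"dy":0,"dz":0.2,"rx":0,"ry":0,"rz":0},{"grip":0,"dx":0,"dy":0,"dz":0,"rx":0,"ry":0,"rz":0}]'
python3 - <<'E'
from h import *
go([.4446,-.3658,.024])
for n in ['wrist','side']:
    p=cams.snapshot(n); save(p,n+'3.png')
E
```

```text
time: 9.68
tool_pos: [0.445, -0.3647, 0.0398]
ee_rot: [-3.14, -0.004, 1.569]
wrist_force: [-1.0, 0.4, -7.5]
width: 0.0597
t 9.68 pos [ 0.445  -0.3647  0.0398] rot [-3.14  -0.004  1.569] w 0.0597 F [-1.   0.4 -7.5]
shift [-0.048 -0.016  0.632] turn [-0.02 -0.05 -0.02]
```

View pics/wrist3.png

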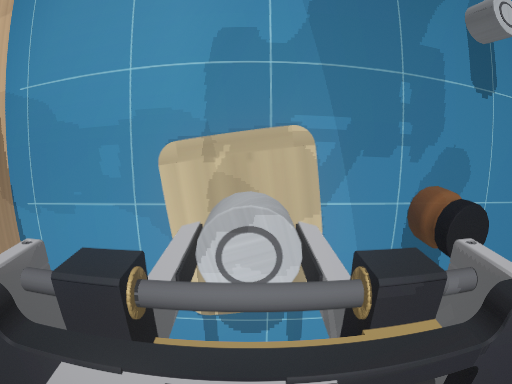

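View pics/side3.png

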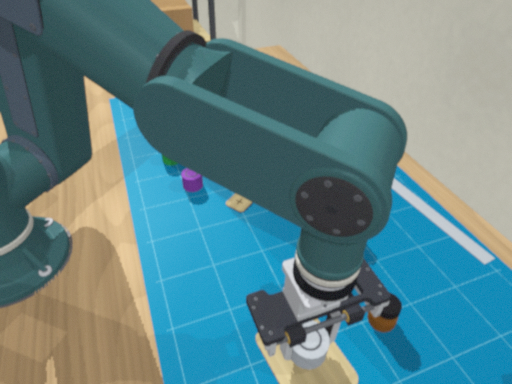

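```bash
python3 -m inch '[{"grip":0,"dx":-0.04,"dy":-0.02,"dz":0.3,"rx":0,"ry":0,"rz":0},{"grip":0,"dx":0,"dy":0,"dz":0.2,"rx":0,"ry":0,"rz":0},{"grip":0,"dx":0,"dy":0,"dz":0,"rx":0,"ry":0,"rz":0}]'
python3 - <<'E'
from h import *
go([.4446,-.3658,.0236])
E
```

```text
time: 10.15
tool_pos: [0.4451, -0.3655, 0.0276]
ee_rot: [3.141, -0.003, 1.57]
wrist_force: [0.0, -0.6, -7.5]
width: 0.0592
t 10.15 pos [ 0.4451 -0.3655  0.0276] rot [ 3.141e+00 -3.000e-03  1.570e+00] w 0.0592 F [ 0.  -0.6 -7.5]
shift [-0.013 -0.022  0.16 ] turn [ 0.   -0.03 -0.01]
```

```bash
python3 -m inch '[{"grip":0,"dx":-0.01,"dy":-0.02,"dz":0.12,"rx":0,"ry":0,"rz":0},{"grip":0,"dx":0,"dy":0,"dz":0.06,"rx":0,"ry":0,"rz":0},{"grip":0,"dx":0,"dy":0,"dz":0.03,"rx":0,"ry":0,"rz":0}]'
```

```text
time: 10.52
tool_pos: [0.4446, -0.3658, 0.0237]
ee_rot: [3.142, -0.002, 1.57]
wrist_force: [-1.2, 1.3, -2.3]
width: 0.0596
```

```bash
python3 -m inch '[{"grip":0.85,"dx":0,"dy":0,"dz":0,"rx":0,"ry":0,"rz":0},{"grip":0.85,"dx":0,"dy":0,"dz":0,"rx":0,"ry":0,"rz":0},{"grip":0.85,"dx":0,"dy":0,"dz":-0.3,"rx":0,"ry":0,"rz":0},{"grip":1,"dx":0,"dy":0,"dz":-0.8,"rx":0,"ry":0,"rz":0},{"grip":1,"dx":0,"dy":0,"dz":-1,"rx":0,"ry":0,"rz":0},{"grip":1,"dx":0,"dy":0,"dz":-0.8,"rx":0,"ry":0,"rz":0},{"grip":1,"dx":0.5,"dy":0,"dz":-0.3,"rx":0,"ry":0,"rz":0},{"grip":1,"dx":0,"dy":0,"dz":0,"rx":0,"ry":0,"rz":0}]'
python3 - <<'E'
from h import *
go([.4466,.1831,.1])
p=cams.snapshot('wrist'); save(p,'w4.png')
E
```

```text
time: 11.52
tool_pos: [0.449, -0.3571, 0.1157]
ee_rot: [3.127, 0.012, 1.569]
wrist_force: [-0.3, 1.1, -1.1]
width: 0.094
t 11.53 pos [ 0.449  -0.3571  0.1157] rot [3.127 0.012 1.569] w 0.094 F [-0.3  1.1 -1.1]
shift [21.613 -0.133  0.375] turn [ 0.17  0.13 -0.02]
```

View pics/w4.png

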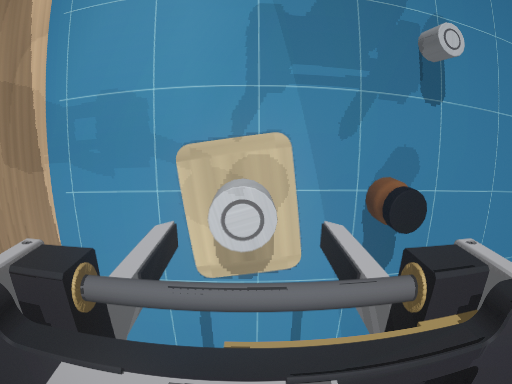

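```bash
cat >> h.py <<'E'
def woodrect(p,box,z=.004):
    x0,y0,x1,y1=box; hsv=cv2.cvtColor(p['frame'],cv2.COLOR_RGB2HSV)
    m=np.zeros(hsv.shape[:2],np.uint8); m[y0:y1,x0:x1]=cv2.inRange(hsv,(8,40,60),(35,255,255))[y0:y1,x0:x1]
    cs,_=cv2.findContours(m,cv2.RETR_EXTERNAL,cv2.CHAIN_APPROX_NONE); c=max(cs,key=cv2.contourArea)[:,0]
    f=watp if abs(p['intrinsics'][0,0]-297.3)<5 else at
    P=np.array([f(p,q,z)[:2] for q in c]).astype(np.float32)
    return P,cv2.minAreaRect(P*1000),m
E
python3 - <<'E'
from h import *
p=cams.snapshot('wrist')
P,r,m=woodrect(p,(150,110,320,280)); print(r)
g=p['frame'][170:260,200:290]
cv2.imwrite('pics/w4z.png',cv2.resize(cv2.cvtColor(g,cv2.COLOR_RGB2BGR),None,fx=6,fy=6,interpolation=cv2.INTER_CUBIC)); cv2.imwrite('pics/m.png',m)
t=cams.snapshot('top'); gt=t['frame'][180:270,320:420]
cv2.imwrite('pics/t4z.png',cv2.resize(cv2.cvtColor(gt,cv2.COLOR_RGB2BGR),None,fx=6,fy=6,interpolation=cv2.INTER_CUBIC))
print(watp(p,(242.5,220),.04))
E
```

```text
((443.1980895996094, -367.9227294921875), (109.65290069580078, 139.68212890625), 7.364495277404785)
[ 0.44499628 -0.36653681  0.04      ]
```

View pics/w4z.png

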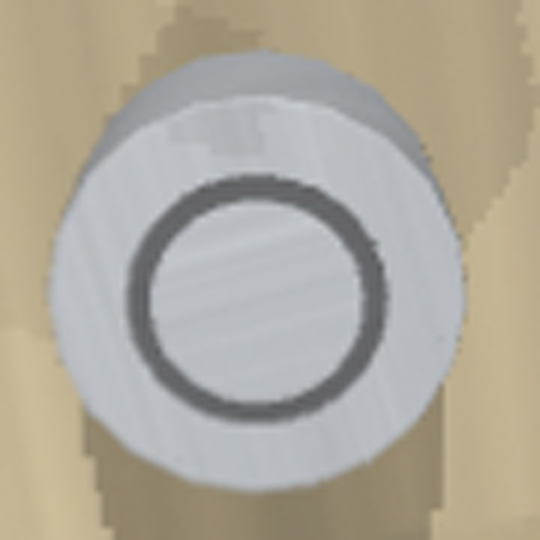

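View pics/m.png

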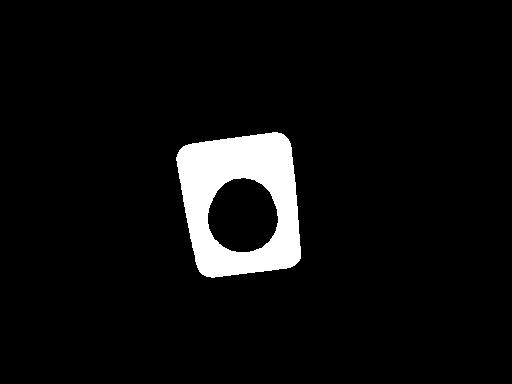

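View pics/t4z.png

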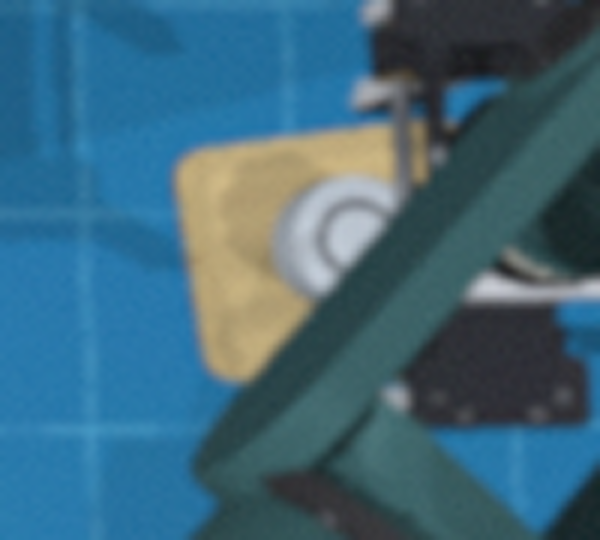

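```bash
python3 -m inch '[{"grip":1,"dx":1,"dy":0,"dz":0,"rx":0.17,"ry":0.13,"rz":0},{"grip":1,"dx":1,"dy":0,"dz":0,"rx":0,"ry":0,"rz":0},{"grip":1,"dx":1,"dy":0,"dz":0,"rx":0,"ry":0,"rz":0},{"grip":1,"dx":1,"dy":0,"dz":0,"rx":0,"ry":0,"rz":0},{"grip":1,"dx":1,"dy":0,"dz":0,"rx":0,"ry":0,"rz":0},{"grip":1,"dx":1,"dy":0,"dz":0,"rx":0,"ry":0,"rz":0},{"grip":1,"dx":1,"dy":0,"dz":0,"rx":0,"ry":0,"rz":0},{"grip":1,"dx":1,"dy":0,"dz":0,"rx":0,"ry":0,"rz":0},{"grip":1,"dx":1,"dy":0,"dz":0,"rx":0,"ry":0,"rz":0},{"grip":1,"dx":1,"dy":0,"dz":0,"rx":0,"ry":0,"rz":0},{"grip":1,"dx":1,"dy":0,"dz":0,"rx":0,"ry":0,"rz":0},{"grip":1,"dx":1,"dy":0,"dz":0,"rx":0,"ry":0,"rz":0}]'
python3 - <<'E'
from h import *
go([.4466,.1831,.1])
E
```

```text
time: 13.18
tool_pos: [0.4399, -0.029, 0.1093]
ee_rot: [-3.127, -0.014, 1.577]
wrist_force: [-0.2, 0.7, 0.4]
width: 0.0938
t 13.18 pos [ 0.4399 -0.029   0.1093] rot [-3.127 -0.014  1.577] w 0.0938 F [-0.2  0.7  0.4]
shift [8.477 0.328 0.483] turn [-0.17 -0.16  0.07]
```

```bash
python3 -m inch '[{"grip":1,"dx":1,"dy":0,"dz":0,"rx":-0.17,"ry":-0.16,"rz":0.07},{"grip":1,"dx":1,"dy":0,"dz":0,"rx":0,"ry":0,"rz":0},{"grip":1,"dx":1,"dy":0,"dz":0,"rx":0,"ry":0,"rz":0},{"grip":1,"dx":1,"dy":0,"dz":0,"rx":0,"ry":0,"rz":0},{"grip":1,"dx":1,"dy":0,"dz":0,"rx":0,"ry":0,"rz":0},{"grip":1,"dx":1,"dy":0,"dz":0,"rx":0,"ry":0,"rz":0},{"grip":1,"dx":1,"dy":0,"dz":0,"rx":0,"ry":0,"rz":0},{"grip":1,"dx":0.7,"dy":0,"dz":0,"rx":0,"ry":0,"rz":0},{"grip":1,"dx":0,"dy":0,"dz":0,"rx":0,"ry":0,"rz":0}]'
python3 - <<'E'
from h import *
go([.4466,.1831,.02])
p=cams.snapshot('wrist'); save(p,'w5.png'); go([.4466,.1831,.02])
E
```

```text
time: 14.3
tool_pos: [0.4246, 0.1812, 0.1058]
ee_rot: [-3.134, -0.001, 1.585]
wrist_force: [0.1, -0.4, 0.3]
width: 0.094
t 14.3 pos [0.4246 0.1812 0.1058] rot [-3.134e+00 -1.000e-03  1.585e+00] w 0.094 F [ 0.1 -0.4  0.3]
shift [0.059 0.905 3.427] turn [-0.08 -0.02  0.17]
t 14.35 pos [0.4247 0.1806 0.1058] rot [-3.134e+00 -1.000e-03  1.584e+00] w 0.0939 F [-0.1 -0.4 -0.9]
shift [0.084 0.904 3.426] turn [-0.09 -0.01  0.16]
```

View pics/w5.png

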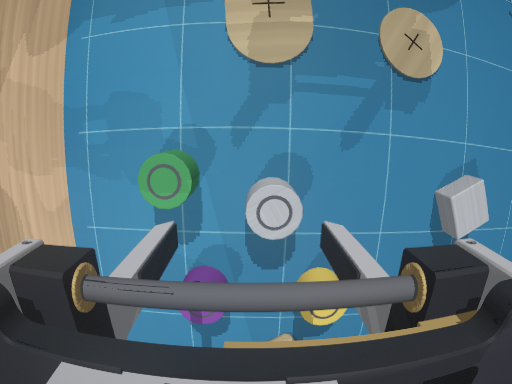

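```bash
python3 - <<'E'
from h import *
p=cams.snapshot('wrist')
for n,q,z in [('w48',(274,211.3),.038),('oval',(268,4),.004),('disc',(413,42),.004)]: print(n,watp(p,q,z))
E
python3 -m inch '[{"grip":1,"dx":0.08,"dy":0.9,"dz":0.5,"rx":-0.08,"ry":0,"rz":0.16},{"grip":1,"dx":0,"dy":0,"dz":0.6,"rx":0,"ry":0,"rz":0},{"grip":1,"dx":0,"dy":0,"dz":0.3,"rx":0,"ry":0,"rz":0},{"grip":1,"dx":0,"dy":0,"dz":0,"rx":0,"ry":0,"rz":0}]'
python3 - <<'E'
from h import *
go([.4466,.1831,.02])
p=cams.snapshot('wrist'); save(p,'w6.png'); go([.4466,.1831,.02])
E
```

```text
w48 [0.44512032 0.18249702 0.038     ]
oval [0.43922255 0.36799455 0.004     ]
disc [0.58536796 0.34748717 0.004     ]
time: 14.9
tool_pos: [0.4457, 0.1803, 0.069]
ee_rot: [-3.14, 0.0, 1.567]
wrist_force: [0.2, -0.0, -0.3]
width: 0.0938
t 14.9 pos [0.4457 0.1803 0.069 ] rot [-3.14   0.     1.567] w 0.0938 F [ 0.2 -0.  -0.3]
shift [0.114 0.038 1.96 ] turn [-0.02  0.   -0.04]
t 14.95 pos [0.4459 0.1804 0.0693] rot [-3.14   0.     1.567] w 0.094 F [-0.1 -0.4  0.8]
shift [0.11  0.03  1.973] turn [-0.02  0.   -0.04]
```

View pics/w6.png

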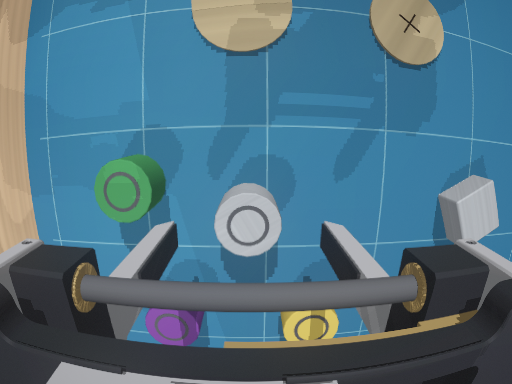

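```bash
python3 -m inch '[{"grip":1,"dx":0.08,"dy":0,"dz":0.6,"rx":0,"ry":0,"rz":-0.04},{"grip":1,"dx":0,"dy":0,"dz":0.6,"rx":0,"ry":0,"rz":0},{"grip":1,"dx":0,"dy":0,"dz":0.3,"rx":0,"ry":0,"rz":0},{"grip":1,"dx":0,"dy":0,"dz":0,"rx":0,"ry":0,"rz":0}]'
python3 - <<'E'
from h import *
go([.4455,.1825,.02])
E
```

```text
time: 15.45
tool_pos: [0.4455, 0.1825, 0.0295]
ee_rot: [-3.14, 0.0, 1.571]
wrist_force: [-0.3, -0.9, 0.6]
width: 0.0939
t 15.45 pos [0.4455 0.1825 0.0295] rot [-3.14   0.     1.571] w 0.0939 F [-0.3 -0.9  0.6]
shift [0.002 0.002 0.378] turn [-0.01  0.    0.01]
```

```bash
python3 -m inch '[{"grip":1,"dx":0,"dy":0,"dz":0.3,"rx":0,"ry":0,"rz":0},{"grip":1,"dx":0,"dy":0,"dz":0.05,"rx":0,"ry":0,"rz":0},{"grip":0,"dx":0,"dy":0,"dz":0,"rx":0,"ry":0,"rz":0},{"grip":0,"dx":0,"dy":0,"dz":0,"rx":0,"ry":0,"rz":0},{"grip":0,"dx":0,"dy":0,"dz":0,"rx":0,"ry":0,"rz":0},{"grip":0,"dx":0,"dy":0,"dz":0,"rx":0,"ry":0,"rz":0},{"grip":0,"dx":0,"dy":0,"dz":0,"rx":0,"ry":0,"rz":0}]'
python3 - <<'E'
from h import *
go([.4400,.3695,.07])
E
```

```text
time: 16.32
tool_pos: [0.4457, 0.1828, 0.0213]
ee_rot: [-3.141, -0.001, 1.571]
wrist_force: [-1.8, -0.1, 6.0]
width: 0.0477
t 16.32 pos [0.4457 0.1828 0.0213] rot [-3.141e+00 -1.000e-03  1.571e+00] w 0.0477 F [-1.8 -0.1  6. ]
shift [ 7.47  -0.226 -1.942] turn [-0.01 -0.01  0.  ]
```

```bash
python3 -m inch '[{"grip":0,"dx":0,"dy":0,"dz":-0.6,"rx":0,"ry":0,"rz":0},{"grip":0,"dx":0,"dy":0,"dz":-0.8,"rx":0,"ry":0,"rz":0},{"grip":0,"dx":0.5,"dy":0,"dz":-0.5,"rx":0,"ry":0,"rz":0},{"grip":0,"dx":1,"dy":0,"dz":0,"rx":0,"ry":0,"rz":0},{"grip":0,"dx":1,"dy":0,"dz":0,"rx":0,"ry":0,"rz":0},{"grip":0,"dx":1,"dy":0,"dz":0,"rx":0,"ry":0,"rz":0},{"grip":0,"dx":0.5,"dy":0,"dz":0,"rx":0,"ry":0,"rz":0},{"grip":0,"dx":0,"dy":0,"dz":0,"rx":0,"ry":0,"rz":0}]'
python3 - <<'E'
from h import *
go([.4400,.3695,.06])
p=cams.snapshot('wrist'); save(p,'w7.png'); go([.4400,.3695,.06])
P,r,m=woodrect(p,(150,0,330,250)); print(r); cv2.imwrite('pics/m.png',m)
E
```

```text
time: 17.32
tool_pos: [0.4435, 0.2881, 0.07]
ee_rot: [-3.137, -0.0, 1.571]
wrist_force: [-0.2, -0.5, -3.9]
width: 0.0473
t 17.32 pos [0.4435 0.2881 0.07  ] rot [-3.137 -0.     1.571] w 0.0473 F [-0.2 -0.5 -3.9]
shift [ 3.257 -0.138  0.402] turn [-0.06 -0.    0.01]
t 17.38 pos [0.4435 0.2875 0.0699] rot [-3.136 -0.     1.571] w 0.0477 F [-0.1  0.3 -4.1]
shift [ 3.278 -0.139  0.398] turn [-0.06 -0.   -0.  ]
((439.19940185546875, 370.0089111328125), (79.46420288085938, 118.70172882080078), 4.917728900909424)
```

View pics/w7.png

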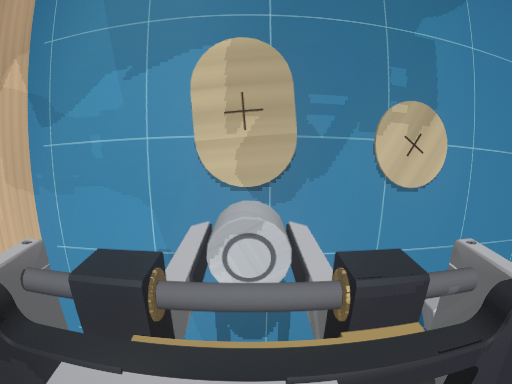

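```bash
python3 - <<'E'
from h import *
p=cams.snapshot('wrist')
for n,q,z in [('ring',(249.5,256.5),.07-.0213+.038),('oval',(243.5,110.5),.004),('disc',(414,145),.004)]: print(n,watp(p,q,z))
P,r,m=woodrect(p,(350,80,470,200)); print(r)
E
python3 -m inch '[{"grip":0,"dx":0.7,"dy":-0.1,"dz":0,"rx":-0.06,"ry":0,"rz":0},{"grip":0,"dx":1,"dy":-0.06,"dz":0,"rx":0,"ry":0,"rz":0},{"grip":0,"dx":1,"dy":0,"dz":0.2,"rx":0,"ry":0,"rz":0},{"grip":0,"dx":0.3,"dy":0,"dz":0.3,"rx":0,"ry":0,"rz":0},{"grip":0,"dx":0,"dy":0,"dz":0,"rx":0,"ry":0,"rz":0}]'
python3 - <<'E'
from h import *
go([.4393,.3697,.0253])
E
```

```text
ring [0.44424547 0.28767406 0.0867    ]
oval [0.43944758 0.36967663 0.004     ]
disc [0.58561928 0.34781282 0.004     ]
((584.6116943359375, 349.0770263671875), (75.14954376220703, 75.02893829345703), 2.881413698196411)
time: 18.05
tool_pos: [0.4393, 0.3638, 0.0566]
ee_rot: [-3.141, 0.0, 1.566]
wrist_force: [0.5, -1.2, -4.6]
width: 0.0476
t 18.05 pos [0.4393 0.3638 0.0566] rot [-3.141  0.     1.566] w 0.0476 F [ 0.5 -1.2 -4.6]
shift [ 0.237 -0.002  1.253] turn [-0.    0.   -0.06]
```

```bash
python3 -m inch '[{"grip":0,"dx":0.24,"dy":0,"dz":0.5,"rx":0,"ry":0,"rz":-0.06},{"grip":0,"dx":0,"dy":0,"dz":0.4,"rx":0,"ry":0,"rz":0},{"grip":0,"dx":0,"dy":0,"dz":0.1,"rx":0,"ry":0,"rz":0},{"grip":0,"dx":0,"dy":0,"dz":0,"rx":0,"ry":0,"rz":0}]'
python3 - <<'E'
from h import *
go([.4393,.3697,.0253])
E
```

```text
time: 18.55
tool_pos: [0.4393, 0.3679, 0.0293]
ee_rot: [-3.14, 0.002, 1.569]
wrist_force: [-0.1, -0.1, -4.4]
width: 0.0475
t 18.55 pos [0.4393 0.3679 0.0293] rot [-3.140e+00  2.000e-03  1.569e+00] w 0.0475 F [-0.1 -0.1 -4.4]
shift [0.072 0.001 0.158] turn [-0.02  0.02 -0.02]
```

```bash
python3 -m inch '[{"grip":0,"dx":0.08,"dy":0,"dz":0.1,"rx":0,"ry":0,"rz":0},{"grip":0,"dx":0.02,"dy":0,"dz":0.06,"rx":0,"ry":0,"rz":0},{"grip":0,"dx":0,"dy":0,"dz":0.02,"rx":0,"ry":0,"rz":0}]'
```

```text
time: 18.92
tool_pos: [0.4398, 0.3706, 0.0254]
ee_rot: [-3.142, 0.001, 1.568]
wrist_force: [-0.4, 1.3, -3.0]
width: 0.0477
```

```bash
python3 -m inch '[{"grip":0.8,"dx":0,"dy":0,"dz":0,"rx":0,"ry":0,"rz":0},{"grip":0.8,"dx":0,"dy":0,"dz":0,"rx":0,"ry":0,"rz":0},{"grip":0.8,"dx":0,"dy":0,"dz":-0.3,"rx":0,"ry":0,"rz":0},{"grip":0.8,"dx":0,"dy":0,"dz":-0.8,"rx":0,"ry":0,"rz":0},{"grip":0.8,"dx":0,"dy":0,"dz":-1,"rx":0,"ry":0,"rz":0},{"grip":0.8,"dx":0,"dy":0,"dz":-0.8,"rx":0,"ry":0,"rz":0},{"grip":0.8,"dx":-0.8,"dy":0,"dz":-0.3,"rx":0,"ry":0,"rz":0},{"grip":0.8,"dx":0,"dy":0,"dz":0,"rx":0,"ry":0,"rz":0}]'
python3 - <<'E'
from h import *
go([.648,-.187,.1])
p=cams.snapshot('wrist'); save(p,'w8.png')
P,r,m=woodrect(p,(150,60,350,280)); print(r)
E
```

```text
time: 19.92
tool_pos: [0.4428, 0.3513, 0.1154]
ee_rot: [3.131, -0.005, 1.569]
wrist_force: [0.0, 0.3, -0.5]
width: 0.0751
t 19.93 pos [0.4428 0.3513 0.1154] rot [ 3.131 -0.005  1.569] w 0.0751 F [ 0.   0.3 -0.5]
shift [-21.517   8.245   0.591] turn [ 0.12 -0.06 -0.02]
((439.385986328125, 370.46539306640625), (79.14260864257812, 117.8279800415039), 4.836339950561523)
```

View pics/w8.png

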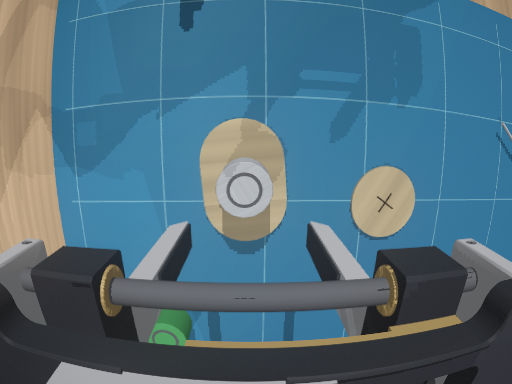

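```bash
python3 - <<'E'
from h import *
p=cams.snapshot('wrist')
print(watp(p,(244.5,190),.042),watp(p,(384.5,202.5),.004))
E
python3 -m inch '[{"grip":1,"dx":-1,"dy":0.3,"dz":0,"rx":0.12,"ry":-0.06,"rz":0},{"grip":1,"dx":-1,"dy":0.4,"dz":0,"rx":0,"ry":0,"rz":0},{"grip":1,"dx":-1,"dy":0.4,"dz":0,"rx":0,"ry":0,"rz":0},{"grip":1,"dx":-1,"dy":0.4,"dz":0,"rx":0,"ry":0,"rz":0},{"grip":1,"dx":-1,"dy":0.4,"dz":0,"rx":0,"ry":0,"rz":0},{"grip":1,"dx":-1,"dy":0.4,"dz":0,"rx":0,"ry":0,"rz":0},{"grip":1,"dx":-1,"dy":0.4,"dz":0,"rx":0,"ry":0,"rz":0},{"grip":1,"dx":-1,"dy":0.4,"dz":0,"rx":0,"ry":0,"rz":0},{"grip":1,"dx":-1,"dy":0.4,"dz":0,"rx":0,"ry":0,"rz":0},{"grip":1,"dx":-1,"dy":0.4,"dz":0,"rx":0,"ry":0,"rz":0},{"grip":1,"dx":-1,"dy":0.4,"dz":0,"rx":0,"ry":0,"rz":0},{"grip":1,"dx":-1,"dy":0.4,"dz":0,"rx":0,"ry":0,"rz":0}]'
python3 - <<'E'
from h import *
go([.648,-.187,.1])
E
```

```text
[0.44030067 0.37031504 0.042     ] [0.58499732 0.34940397 0.004     ]
time: 21.52
tool_pos: [0.5551, 0.0438, 0.0975]
ee_rot: [-3.114, 0.003, 1.574]
wrist_force: [0.5, -0.0, -0.1]
width: 0.0939
t 21.52 pos [0.5551 0.0438 0.0975] rot [-3.114e+00  3.000e-03  1.574e+00] w 0.0939 F [ 0.5 -0.  -0.1]
shift [-9.246  3.683 -0.169] turn [-0.31  0.04  0.04]
```

```bash
python3 -m inch '[{"grip":1,"dx":-1,"dy":0.4,"dz":-0.2,"rx":-0.3,"ry":0,"rz":0},{"grip":1,"dx":-1,"dy":0.4,"dz":-0.1,"rx":0,"ry":0,"rz":0},{"grip":1,"dx":-1,"dy":0.4,"dz":0,"rx":0,"ry":0,"rz":0},{"grip":1,"dx":-1,"dy":0.4,"dz":0,"rx":0,"ry":0,"rz":0},{"grip":1,"dx":-1,"dy":0.4,"dz":0,"rx":0,"ry":0,"rz":0},{"grip":1,"dx":-1,"dy":0.4,"dz":0,"rx":0,"ry":0,"rz":0},{"grip":1,"dx":-1,"dy":0.4,"dz":0,"rx":0,"ry":0,"rz":0},{"grip":1,"dx":-1,"dy":0.4,"dz":0,"rx":0,"ry":0,"rz":0},{"grip":1,"dx":-0.4,"dy":0.2,"dz":0,"rx":0,"ry":0,"rz":0},{"grip":1,"dx":0,"dy":0,"dz":0,"rx":0,"ry":0,"rz":0}]'
python3 - <<'E'
from h import *
go([.648,-.187,.02])
p=cams.snapshot('wrist'); save(p,'w9.png'); go([.648,-.187,.02])
E
```

```text
time: 22.78
tool_pos: [0.6392, -0.1736, 0.0917]
ee_rot: [-3.122, -0.003, 1.573]
wrist_force: [0.5, 0.6, 0.8]
width: 0.094
t 22.77 pos [ 0.6392 -0.1736  0.0917] rot [-3.122e+00 -3.000e-03  1.573e+00] w 0.094 F [0.5 0.6 0.8]
shift [-0.545  0.407  2.857] turn [-0.22 -0.03  0.02]
t 22.82 pos [ 0.639  -0.1731  0.0916] rot [-3.122e+00 -3.000e-03  1.573e+00] w 0.0943 F [0.6 0.9 0.6]
shift [-0.566  0.416  2.857] turn [-0.22 -0.03  0.03]
```

View pics/w9.png

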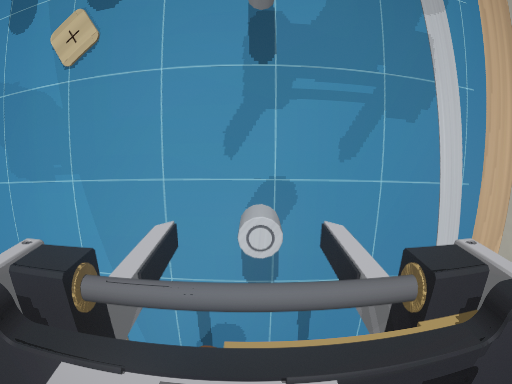

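```bash
python3 - <<'E'
from h import *
p=cams.snapshot('wrist')
print(watp(p,(260,238),.04),watp(p,(73,37),.004))
E
python3 -m inch '[{"grip":1,"dx":-0.56,"dy":0.32,"dz":0.4,"rx":-0.22,"ry":0,"rz":0},{"grip":1,"dx":0,"dy":0,"dz":0.6,"rx":0,"ry":0,"rz":0},{"grip":1,"dx":0,"dy":0,"dz":0.5,"rx":0,"ry":0,"rz":0},{"grip":1,"dx":0,"dy":0,"dz":0,"rx":0,"ry":0,"rz":0}]'
python3 - <<'E'
from h import *
go([.647,-.188,.02])
E
```

```text
[ 0.64711634 -0.18838581  0.04      ] [ 0.46519693 -0.00429409  0.004     ]
time: 23.38
tool_pos: [0.6462, -0.1849, 0.0506]
ee_rot: [-3.141, -0.004, 1.576]
wrist_force: [-0.1, -0.0, 0.1]
width: 0.094
t 23.38 pos [ 0.6462 -0.1849  0.0506] rot [-3.141 -0.004  1.576] w 0.094 F [-0.1 -0.   0.1]
shift [-0.129  0.031  1.224] turn [-0.01 -0.05  0.06]
```

```bash
python3 -m inch '[{"grip":1,"dx":-0.13,"dy":0.03,"dz":0.5,"rx":0,"ry":-0.05,"rz":0.06},{"grip":1,"dx":0,"dy":0,"dz":0.4,"rx":0,"ry":0,"rz":0},{"grip":1,"dx":0,"dy":0,"dz":0.1,"rx":0,"ry":0,"rz":0},{"grip":1,"dx":0,"dy":0,"dz":0,"rx":0,"ry":0,"rz":0}]'
python3 - <<'E'
from h import *
go([.647,-.188,.021])
E
```

```text
time: 23.88
tool_pos: [0.6472, -0.188, 0.0239]
ee_rot: [-3.141, 0.0, 1.571]
wrist_force: [-0.6, 0.0, 0.8]
width: 0.0943
t 23.88 pos [ 0.6472 -0.188   0.0239] rot [-3.141  0.     1.571] w 0.0943 F [-0.6  0.   0.8]
shift [-0.001 -0.007  0.116] turn [-0.01  0.    0.  ]
```

```bash
python3 -m inch '[{"grip":0,"dx":0,"dy":0,"dz":0.1,"rx":0,"ry":0,"rz":0},{"grip":0,"dx":0,"dy":0,"dz":0,"rx":0,"ry":0,"rz":0},{"grip":0,"dx":0,"dy":0,"dz":0,"rx":0,"ry":0,"rz":0},{"grip":0,"dx":0,"dy":0,"dz":0,"rx":0,"ry":0,"rz":0},{"grip":0,"dx":0,"dy":0,"dz":0,"rx":0,"ry":0,"rz":0},{"grip":0,"dx":0,"dy":0,"dz":0,"rx":0,"ry":0,"rz":0},{"grip":0,"dx":0,"dy":0,"dz":0,"rx":0,"ry":0,"rz":0},{"grip":0,"dx":0,"dy":0,"dz":0,"rx":0,"ry":0,"rz":0}]'
python3 - <<'E'
from h import *
go([.585,.349,.12])
E
```

```text
time: 24.88
tool_pos: [0.6478, -0.1883, 0.023]
ee_rot: [3.14, 0.001, 1.571]
wrist_force: [0.5, 0.6, -0.4]
width: 0.0355
t 24.88 pos [ 0.6478 -0.1883  0.023 ] rot [3.140e+00 1.000e-03 1.571e+00] w 0.0355 F [ 0.5  0.6 -0.4]
shift [21.488 -2.503 -3.914] turn [0.02 0.02 0.  ]
```

```bash
python3 -m inch '[{"grip":0,"dx":0,"dy":0,"dz":-0.6,"rx":0,"ry":0,"rz":0},{"grip":0,"dx":0,"dy":0,"dz":-1,"rx":0,"ry":0,"rz":0},{"grip":0,"dx":0,"dy":0,"dz":-1,"rx":0,"ry":0,"rz":0},{"grip":0,"dx":0.5,"dy":0,"dz":-1,"rx":0,"ry":0,"rz":0},{"grip":0,"dx":1,"dy":-0.1,"dz":-0.5,"rx":0,"ry":0,"rz":0},{"grip":0,"dx":1,"dy":-0.15,"dz":0,"rx":0,"ry":0,"rz":0},{"grip":0,"dx":1,"dy":-0.15,"dz":0,"rx":0,"ry":0,"rz":0},{"grip":0,"dx":1,"dy":-0.15,"dz":0,"rx":0,"ry":0,"rz":0},{"grip":0,"dx":1,"dy":-0.15,"dz":0,"rx":0,"ry":0,"rz":0},{"grip":0,"dx":1,"dy":-0.15,"dz":0,"rx":0,"ry":0,"rz":0},{"grip":0,"dx":1,"dy":-0.15,"dz":0,"rx":0,"ry":0,"rz":0},{"grip":0,"dx":1,"dy":-0.15,"dz":0,"rx":0,"ry":0,"rz":0}]'
python3 - <<'E'
from h import *
go([.585,.349,.1])
E
```

```text
time: 26.38
tool_pos: [0.6085, 0.0418, 0.1194]
ee_rot: [-3.123, -0.005, 1.575]
wrist_force: [0.3, 0.1, -2.2]
width: 0.0353
t 26.38 pos [0.6085 0.0418 0.1194] rot [-3.123 -0.005  1.575] w 0.0353 F [ 0.3  0.1 -2.2]
shift [12.286 -0.87   0.858] turn [-0.21 -0.06  0.05]
```

```bash
python3 -m inch '[{"grip":0,"dx":1,"dy":0.05,"dz":0,"rx":-0.2,"ry":-0.06,"rz":0.05},{"grip":0,"dx":1,"dy":0.05,"dz":0,"rx":0,"ry":0,"rz":0},{"grip":0,"dx":1,"dy":0.05,"dz":0,"rx":0,"ry":0,"rz":0},{"grip":0,"dx":1,"dy":0.05,"dz":0,"rx":0,"ry":0,"rz":0},{"grip":0,"dx":1,"dy":0.05,"dz":0,"rx":0,"ry":0,"rz":0},{"grip":0,"dx":1,"dy":0.05,"dz":0,"rx":0,"ry":0,"rz":0},{"grip":0,"dx":1,"dy":0,"dz":0,"rx":0,"ry":0,"rz":0},{"grip":0,"dx":1,"dy":0,"dz":0,"rx":0,"ry":0,"rz":0},{"grip":0,"dx":0.4,"dy":0,"dz":0,"rx":0,"ry":0,"rz":0},{"grip":0,"dx":0,"dy":0,"dz":0,"rx":0,"ry":0,"rz":0}]'
python3 - <<'E'
from h import *
p=cams.snapshot('wrist'); save(p,'w10.png'); go([.585,.349,.06])
P,r,m=woodrect(p,(150,0,400,220)); print(r)
E
```

```text
time: 27.62
tool_pos: [0.5953, 0.2728, 0.1033]
ee_rot: [-3.112, 0.004, 1.587]
wrist_force: [-0.4, 0.1, -3.5]
width: 0.0357
t 27.68 pos [0.5954 0.2723 0.1033] rot [-3.112  0.004  1.586] w 0.0354 F [-0.6  1.2 -3.4]
shift [ 3.081 -0.316  1.733] turn [-0.34  0.04  0.17]
((585.346923828125, 348.86865234375), (74.2335433959961, 74.5162124633789), 45.6157341003418)
```

View pics/w10.png

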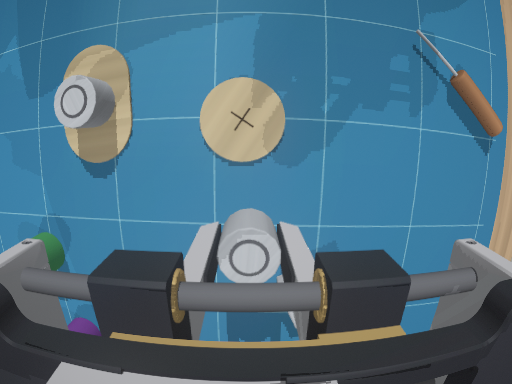

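```bash
python3 -m inch '[{"grip":0,"dx":0.7,"dy":-0.1,"dz":0.1,"rx":-0.34,"ry":0.04,"rz":0.17},{"grip":0,"dx":1,"dy":-0.1,"dz":0.2,"rx":0,"ry":0,"rz":0},{"grip":0,"dx":1,"dy":-0.1,"dz":0.4,"rx":0,"ry":0,"rz":0},{"grip":0,"dx":0.3,"dy":0,"dz":0.4,"rx":0,"ry":0,"rz":0},{"grip":0,"dx":0,"dy":0,"dz":0.2,"rx":0,"ry":0,"rz":0},{"grip":0,"dx":0,"dy":0,"dz":0,"rx":0,"ry":0,"rz":0}]'
python3 - <<'E'
from h import *
p=cams.snapshot('wrist');go([.5853,.3488,.027])
E
```

```text
time: 28.42
tool_pos: [0.5881, 0.3436, 0.0676]
ee_rot: [-3.14, 0.005, 1.564]
wrist_force: [0.7, 0.7, -1.7]
width: 0.0356
t 28.48 pos [0.5882 0.3436 0.0679] rot [-3.141  0.005  1.564] w 0.0355 F [ 0.1  0.4 -2.6]
shift [ 0.215 -0.118  1.635] turn [-0.01  0.06 -0.07]
```

```bash
python3 -m inch '[{"grip":0,"dx":0.22,"dy":-0.12,"dz":0.5,"rx":0,"ry":0.06,"rz":-0.07},{"grip":0,"dx":0,"dy":0,"dz":0.5,"rx":0,"ry":0,"rz":0},{"grip":0,"dx":0,"dy":0,"dz":0.3,"rx":0,"ry":0,"rz":0},{"grip":0,"dx":0,"dy":0,"dz":0,"rx":0,"ry":0,"rz":0}]'
python3 - <<'E'
from h import *
go([.5853,.3488,.027])
E
```

```text
time: 28.98
tool_pos: [0.5854, 0.3481, 0.0332]
ee_rot: [-3.141, -0.0, 1.569]
wrist_force: [0.0, 0.1, -2.1]
width: 0.0355
t 28.98 pos [0.5854 0.3481 0.0332] rot [-3.141 -0.     1.569] w 0.0355 F [ 0.   0.1 -2.1]
shift [ 0.029 -0.004  0.247] turn [-0.01 -0.   -0.02]
```

```bash
python3 -m inch '[{"grip":0,"dx":0.03,"dy":0,"dz":0.15,"rx":0,"ry":0,"rz":0},{"grip":0,"dx":0,"dy":0,"dz":0.08,"rx":0,"ry":0,"rz":0},{"grip":0,"dx":0,"dy":0,"dz":0.04,"rx":0,"ry":0,"rz":0}]'
```

```text
time: 29.35
tool_pos: [0.586, 0.3492, 0.027]
ee_rot: [3.141, -0.001, 1.569]
wrist_force: [-1.2, 0.7, 0.5]
width: 0.0354
```

```bash
python3 -m inch '[{"grip":0.7,"dx":0,"dy":0,"dz":0,"rx":0,"ry":0,"rz":0},{"grip":0.7,"dx":0,"dy":0,"dz":0,"rx":0,"ry":0,"rz":0},{"grip":0.7,"dx":0,"dy":0,"dz":-0.3,"rx":0,"ry":0,"rz":0},{"grip":0.7,"dx":0,"dy":0,"dz":-0.8,"rx":0,"ry":0,"rz":0},{"grip":0.7,"dx":0,"dy":0,"dz":-1,"rx":0,"ry":0,"rz":0},{"grip":0.7,"dx":0,"dy":0,"dz":-0.8,"rx":0,"ry":0,"rz":0},{"grip":0.7,"dx":-0.8,"dy":0,"dz":-0.3,"rx":0,"ry":0,"rz":0},{"grip":0.7,"dx":0,"dy":0,"dz":0,"rx":0,"ry":0,"rz":0}]'
python3 - <<'E'
from h import *
go([.647,.016,.1])
p=cams.snapshot('wrist'); save(p,'w11.png')
P,r,m=woodrect(p,(190,80,350,280)); print(r)
E
```

```text
time: 30.35
tool_pos: [0.5891, 0.3289, 0.12]
ee_rot: [3.129, -0.006, 1.569]
wrist_force: [-0.9, 0.2, -1.2]
width: 0.066
t 30.35 pos [0.5891 0.3289 0.12  ] rot [ 3.129 -0.006  1.569] w 0.066 F [-0.9  0.2 -1.2]
shift [-12.518   2.327   0.755] turn [ 0.15 -0.07 -0.02]
((585.4620361328125, 348.6505432128906), (74.3934326171875, 73.67850494384766), 89.7774658203125)
```

View pics/w11.png

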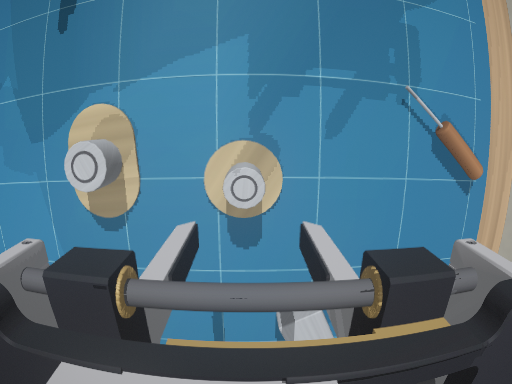

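```bash
python3 - <<'E'
from h import *
p=cams.snapshot('wrist')
print(watp(p,(244.2,188),.044))
E
python3 -m inch '[{"grip":1,"dx":-1,"dy":0.1,"dz":0,"rx":0.15,"ry":-0.07,"rz":0},{"grip":1,"dx":-1,"dy":0.2,"dz":0,"rx":0,"ry":0,"rz":0},{"grip":1,"dx":-1,"dy":0.2,"dz":0,"rx":0,"ry":0,"rz":0},{"grip":1,"dx":-1,"dy":0.2,"dz":0,"rx":0,"ry":0,"rz":0},{"grip":1,"dx":-1,"dy":0.2,"dz":0,"rx":0,"ry":0,"rz":0},{"grip":1,"dx":-1,"dy":0.2,"dz":0,"rx":0,"ry":0,"rz":0},{"grip":1,"dx":-1,"dy":0.2,"dz":0,"rx":0,"ry":0,"rz":0},{"grip":1,"dx":-1,"dy":0.2,"dz":0,"rx":0,"ry":0,"rz":0},{"grip":1,"dx":-1,"dy":0.2,"dz":0,"rx":0,"ry":0,"rz":0},{"grip":1,"dx":-1,"dy":0.2,"dz":0,"rx":0,"ry":0,"rz":0},{"grip":1,"dx":-1,"dy":0.2,"dz":0,"rx":0,"ry":0,"rz":0},{"grip":1,"dx":0,"dy":0,"dz":0,"rx":0,"ry":0,"rz":0}]'
python3 - <<'E'
from h import *
p=cams.snapshot('wrist'); save(p,'w12.png'); go([.647,.016,.02])
E
```

```text
[0.58635642 0.34943054 0.044     ]
time: 31.95
tool_pos: [0.634, 0.0282, 0.104]
ee_rot: [-3.107, 0.012, 1.563]
wrist_force: [0.4, 0.1, 0.5]
width: 0.0938
t 32.0 pos [0.6338 0.0293 0.1039] rot [-3.107  0.012  1.564] w 0.094 F [ 0.3 -0.3 -0.2]
shift [-0.49   0.646  3.344] turn [-0.39  0.14 -0.08]
```

View pics/w12.png

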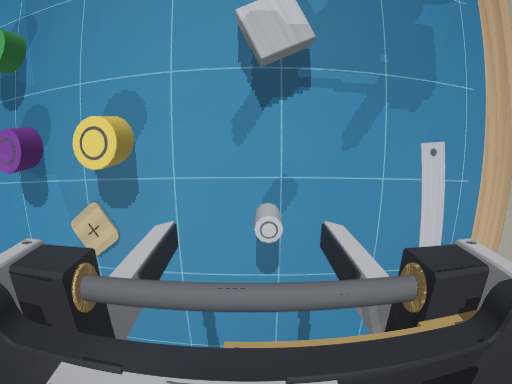

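```bash
python3 - <<'E'
from h import *
p=cams.snapshot('wrist')
print(watp(p,(268.5,229.5),.042),watp(p,(94,230),.004))
P,r,m=woodrect(p,(60,195,130,260)); print(r)
E
python3 -m inch '[{"grip":1,"dx":-0.5,"dy":0.5,"dz":0.4,"rx":-0.39,"ry":0.14,"rz":-0.08},{"grip":1,"dx":0,"dy":0,"dz":0.6,"rx":0,"ry":0,"rz":0},{"grip":1,"dx":0,"dy":0,"dz":0.5,"rx":0,"ry":0,"rz":0},{"grip":1,"dx":0,"dy":0,"dz":0,"rx":0,"ry":0,"rz":0}]'
python3 - <<'E'
from h import *
go([.646,.016,.022])
E
```

```text
[0.64793822 0.01647314 0.042     ] [ 0.46541344 -0.00242474  0.004     ]
((465.47967529296875, -2.7233352661132812), (49.43610763549805, 47.203834533691406), 34.858150482177734)
time: 32.55
tool_pos: [0.6443, 0.0222, 0.0636]
ee_rot: [-3.139, -0.003, 1.577]
wrist_force: [0.4, -0.7, 0.2]
width: 0.094
t 32.55 pos [0.6443 0.0222 0.0636] rot [-3.139e+00 -3.000e-03  1.577e+00] w 0.094 F [ 0.4 -0.7  0.2]
shift [-0.253  0.07   1.662] turn [-0.03 -0.04  0.07]
```

Target (0.6475, 0.0164).

```bash
python3 -m inch '[{"grip":1,"dx":-0.24,"dy":0.12,"dz":0.4,"rx":-0.03,"ry":-0.04,"rz":0.07},{"grip":1,"dx":0,"dy":0,"dz":0.5,"rx":0,"ry":0,"rz":0},{"grip":1,"dx":0,"dy":0,"dz":0.3,"rx":0,"ry":0,"rz":0},{"grip":1,"dx":0,"dy":0,"dz":0,"rx":0,"ry":0,"rz":0}]'
python3 - <<'E'
from h import *
p=cams.snapshot('wrist'); save(p,'w13.png'); go([.6475,.0164,.022])
E
```

```text
time: 33.05
tool_pos: [0.6475, 0.0168, 0.0316]
ee_rot: [-3.141, 0.0, 1.572]
wrist_force: [-0.8, -0.3, -0.3]
width: 0.094
t 33.1 pos [0.6478 0.0168 0.032 ] rot [3.141e+00 1.000e-03 1.572e+00] w 0.094 F [-0.3  0.4 -0.2]
shift [-0.016 -0.012  0.4  ] turn [0.   0.01 0.01]
```

View pics/w13.png

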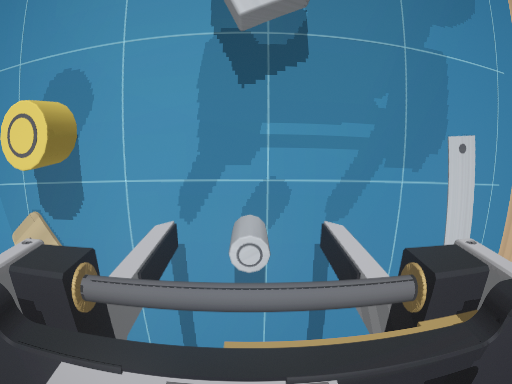

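The weight is centred between the fingers (ring at (249,254)). Lower and grip.

```bash
python3 -m inch '[{"grip":1,"dx":0,"dy":0,"dz":0.3,"rx":0,"ry":0,"rz":0},{"grip":1,"dx":0,"dy":0,"dz":0.05,"rx":0,"ry":0,"rz":0},{"grip":0,"dx":0,"dy":0,"dz":0,"rx":0,"ry":0,"rz":0},{"grip":0,"dx":0,"dy":0,"dz":0,"rx":0,"ry":0,"rz":0},{"grip":0,"dx":0,"dy":0,"dz":0,"rx":0,"ry":0,"rz":0},{"grip":0,"dx":0,"dy":0,"dz":0,"rx":0,"ry":0,"rz":0},{"grip":0,"dx":0,"dy":0,"dz":0,"rx":0,"ry":0,"rz":0},{"grip":0,"dx":0,"dy":0,"dz":0,"rx":0,"ry":0,"rz":0},{"grip":0,"dx":0,"dy":0,"dz":0,"rx":0,"ry":0,"rz":0}]'
python3 - <<'E'
from h import *
go([.4652,-.0027,.08])
E
```

```text
time: 34.22
tool_pos: [0.649, 0.0167, 0.0245]
ee_rot: [3.138, 0.001, 1.572]
wrist_force: [1.1, 0.5, 0.4]
width: 0.0274
t 34.23 pos [0.649  0.0167 0.0245] rot [3.138e+00 1.000e-03 1.572e+00] w 0.0274 F [1.1 0.5 0.4]
shift [-0.77  -7.343 -2.245] turn [0.04 0.01 0.01]
```

```bash
python3 -m inch '[{"grip":0,"dx":0,"dy":0,"dz":0,"rx":0,"ry":0,"rz":0},{"grip":0,"dx":0,"dy":0,"dz":0,"rx":0,"ry":0,"rz":0},{"grip":0,"dx":0,"dy":0,"dz":0,"rx":0,"ry":0,"rz":0}]'
python3 - <<'E'
from h import *
go([.4652,-.0027,.08])
E
```

```text
time: 34.6
tool_pos: [0.6488, 0.0167, 0.0245]
ee_rot: [3.138, 0.001, 1.572]
wrist_force: [-0.2, -0.2, 0.7]
width: 0.0233
t 34.6 pos [0.6488 0.0167 0.0245] rot [3.138e+00 1.000e-03 1.572e+00] w 0.0233 F [-0.2 -0.2  0.7]
shift [-0.771 -7.336 -2.242] turn [0.04 0.01 0.01]
```

```bash
python3 -m inch '[{"grip":0,"dx":0,"dy":0,"dz":-0.6,"rx":0,"ry":0,"rz":0},{"grip":0,"dx":0,"dy":0,"dz":-1,"rx":0,"ry":0,"rz":0},{"grip":0,"dx":-0.4,"dy":-0.4,"dz":-1,"rx":0,"ry":0,"rz":0},{"grip":0,"dx":-0.5,"dy":-1,"dz":-0.3,"rx":0,"ry":0,"rz":0},{"grip":0,"dx":-0.5,"dy":-1,"dz":0,"rx":0,"ry":0,"rz":0},{"grip":0,"dx":-0.5,"dy":-1,"dz":0,"rx":0,"ry":0,"rz":0},{"grip":0,"dx":-0.5,"dy":-1,"dz":0,"rx":0,"ry":0,"rz":0},{"grip":0,"dx":-0.5,"dy":-1,"dz":0,"rx":0,"ry":0,"rz":0},{"grip":0,"dx":-0.5,"dy":-1,"dz":0,"rx":0,"ry":0,"rz":0},{"grip":0,"dx":0,"dy":-0.5,"dz":0,"rx":0,"ry":0,"rz":0},{"grip":0,"dx":0,"dy":0,"dz":0,"rx":0,"ry":0,"rz":0}]'
python3 - <<'E'
from h import *
p=cams.snapshot('wrist'); save(p,'w14.png'); go([.4652,-.0027,.06])
P,r,m=woodrect(p,(150,0,350,210)); print(r)
E
```

```text
time: 35.98
tool_pos: [0.474, -0.0707, 0.1074]
ee_rot: [3.127, 0.003, 1.572]
wrist_force: [-0.5, 0.4, -1.0]
width: 0.0232
t 36.02 pos [ 0.4745 -0.0708  0.1074] rot [3.126e+00 3.000e-03 1.573e+00] w 0.0235 F [ 0.1  0.4 -1.1]
shift [ 2.729 -0.396  1.884] turn [0.18 0.03 0.02]
((500.987548828125, 93.87094116210938), (54.485958099365234, 55.407100677490234), 3.006357192993164)
```

View pics/w14.png

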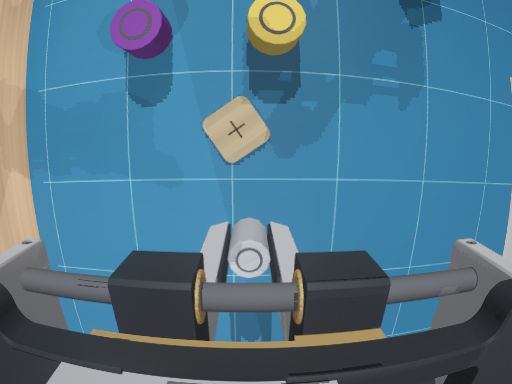

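Cross at (236.5,129); the rectangle fit caught the yellow look-alike, so I crop tighter.

```bash
python3 - <<'E'
from h import *
p=cams.snapshot('wrist')
P,r,m=woodrect(p,(195,90,280,170)); print(r, watp(p,(236.5,129),.004)); print('ring',watp(p,(249,260),.1074+.042-.0245)); go([.4652,-.0027,.06])
E
python3 -m inch '[{"grip":0,"dx":0.6,"dy":-0.3,"dz":0.1,"rx":0.18,"ry":0.03,"rz":0.02},{"grip":0,"dx":1,"dy":-0.1,"dz":0.3,"rx":0,"ry":0,"rz":0},{"grip":0,"dx":0.9,"dy":0,"dz":0.5,"rx":0,"ry":0,"rz":0},{"grip":0,"dx":0,"dy":0,"dz":0.5,"rx":0,"ry":0,"rz":0},{"grip":0,"dx":0,"dy":0,"dz":0,"rx":0,"ry":0,"rz":0}]'
python3 - <<'E'
from h import *
p=cams.snapshot('wrist');go([.4652,-.0027,.0285])
E
```

```text
((464.34515380859375, -3.3217315673828125), (47.4985237121582, 47.482330322265625), 34.22266387939453) [ 0.4653659  -0.00346569  0.004     ]
ring [ 0.47462253 -0.07239534  0.1249    ]
t 36.08 pos [ 0.4748 -0.0707  0.1073] rot [3.126e+00 3.000e-03 1.573e+00] w 0.0237 F [ 0.   0.1 -1.2]
shift [ 2.727 -0.407  1.876] turn [0.17 0.03 0.03]
time: 36.7
tool_pos: [0.4653, -0.0027, 0.0701]
ee_rot: [-3.138, -0.001, 1.574]
wrist_force: [-0.2, 0.4, -1.1]
width: 0.0231
t 36.75 pos [ 0.4658 -0.0029  0.0708] rot [-3.139e+00 -1.000e-03  1.574e+00] w 0.0234 F [ 0.1 -0.2 -1.7]
shift [ 0.004 -0.018  1.692] turn [-0.03 -0.02  0.04]
```

```bash
python3 -m inch '[{"grip":0,"dx":0,"dy":-0.03,"dz":0.5,"rx":-0.03,"ry":-0.02,"rz":0.04},{"grip":0,"dx":0,"dy":0,"dz":0.5,"rx":0,"ry":0,"rz":0},{"grip":0,"dx":0,"dy":0,"dz":0.3,"rx":0,"ry":0,"rz":0},{"grip":0,"dx":0,"dy":0,"dz":0,"rx":0,"ry":0,"rz":0}]'
python3 - <<'E'
from h import *
go([.465,-.0031,.0285])
E
```

```text
time: 37.25
tool_pos: [0.4653, -0.0044, 0.0365]
ee_rot: [3.141, 0.001, 1.568]
wrist_force: [0.4, 0.1, -0.8]
width: 0.0234
t 37.25 pos [ 0.4653 -0.0044  0.0365] rot [3.141e+00 1.000e-03 1.568e+00] w 0.0234 F [ 0.4  0.1 -0.8]
shift [ 0.051 -0.014  0.319] turn [ 0.01  0.01 -0.04]
```

```bash
python3 -m inch '[{"grip":0,"dx":0.05,"dy":-0.01,"dz":0.22,"rx":0,"ry":0,"rz":-0.04},{"grip":0,"dx":0,"dy":0,"dz":0.08,"rx":0,"ry":0,"rz":0},{"grip":0,"dx":0,"dy":0,"dz":0.03,"rx":0,"ry":0,"rz":0},{"grip":0,"dx":0,"dy":0,"dz":0,"rx":0,"ry":0,"rz":0}]'
python3 - <<'E'
from h import *
go([.465,-.0031,.0285])
E
```

```text
time: 37.75
tool_pos: [0.466, -0.0033, 0.0287]
ee_rot: [3.139, 0.001, 1.571]
wrist_force: [-0.3, -0.4, -1.3]
width: 0.0235
t 37.75 pos [ 0.466  -0.0033  0.0287] rot [3.139e+00 1.000e-03 1.571e+00] w 0.0235 F [-0.3 -0.4 -1.3]
shift [ 0.007 -0.038  0.007] turn [0.03 0.01 0.  ]
```

```bash
python3 -m inch '[{"grip":0,"dx":0,"dy":-0.04,"dz":0.02,"rx":0,"ry":0,"rz":0},{"grip":0,"dx":0,"dy":0,"dz":0.03,"rx":0,"ry":0,"rz":0}]'
```

```text
time: 38.0
tool_pos: [0.4654, -0.0033, 0.0284]
ee_rot: [3.138, 0.001, 1.571]
wrist_force: [-2.3, -0.3, 6.2]
width: 0.0235
```

Contact; release and rise.

```bash
python3 -m inch '[{"grip":0.6,"dx":0,"dy":0,"dz":0,"rx":0,"ry":0,"rz":0},{"grip":0.6,"dx":0,"dy":0,"dz":0,"rx":0,"ry":0,"rz":0},{"grip":0.6,"dx":0,"dy":0,"dz":-0.3,"rx":0,"ry":0,"rz":0},{"grip":0.6,"dx":0,"dy":0,"dz":-0.8,"rx":0,"ry":0,"rz":0},{"grip":0.6,"dx":0,"dy":0,"dz":-1,"rx":0,"ry":0,"rz":0},{"grip":0.6,"dx":0,"dy":0,"dz":-1,"rx":0,"ry":0,"rz":0},{"grip":0.6,"dx":-0.8,"dy":0,"dz":-0.6,"rx":0,"ry":0,"rz":0},{"grip":0.6,"dx":0,"dy":0,"dz":0,"rx":0,"ry":0,"rz":0}]'
python3 - <<'E'
from h import *
p=cams.snapshot('wrist'); save(p,'w15.png')
p=cams.snapshot('top'); save(p,'top15.png')
go([.36,-.19,.2])
E
```

```text
time: 39.0
tool_pos: [0.4658, -0.0234, 0.1259]
ee_rot: [3.135, 0.002, 1.572]
wrist_force: [0.3, 1.0, 0.1]
width: 0.0566
t 39.1 pos [ 0.4647 -0.0224  0.1241] rot [3.138 0.    1.573] w 0.0564 F [-0.1  0.4 -0.4]
shift [-6.699 -4.191 -3.048] turn [0.04 0.01 0.02]
```

View pics/w15.png

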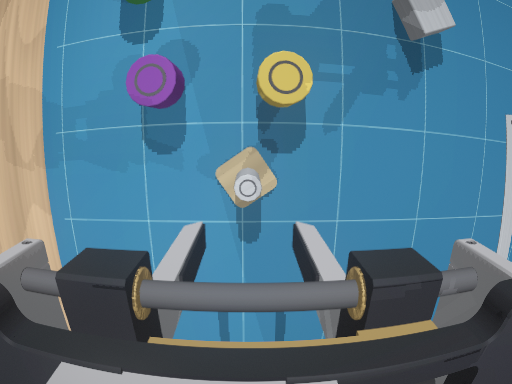

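View pics/top15.png

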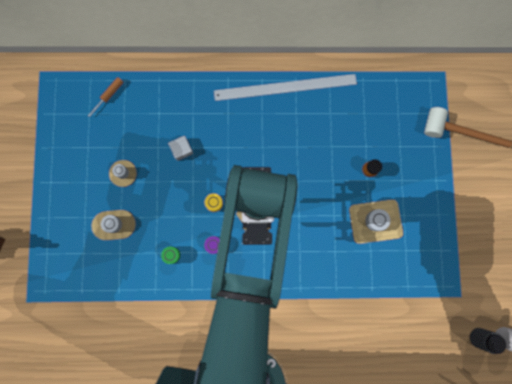

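Measure all four offsets: tab from the wrist camera, the others from the top view (like-for-like against the same camera's cross positions).

Run:
```python
from h import *
p=cams.snapshot('wrist')
P,r,m=woodrect(p,(200,140,290,225)); print('tab',r,'w24',watp(p,(248,187.5),.046))
t=cams.snapshot('top'); im=cv2.cvtColor(t['frame'],cv2.COLOR_RGB2BGR)
a=cv2.resize(im[155:245,85:145],None,fx=6,fy=6,interpolation=cv2.INTER_CUBIC); b=cv2.resize(im[155:245,345:410],None,fx=6,fy=6,interpolation=cv2.INTER_CUBIC)
cv2.imwrite('pics/tz.png',np.hstack([a,b]))
```

```text
tab ((464.2108459472656, -3.274322509765625), (47.51385498046875, 47.21183776855469), 34.53662109375) w24 [ 0.46467526 -0.00318952  0.046     ]
```

View pics/tz.png

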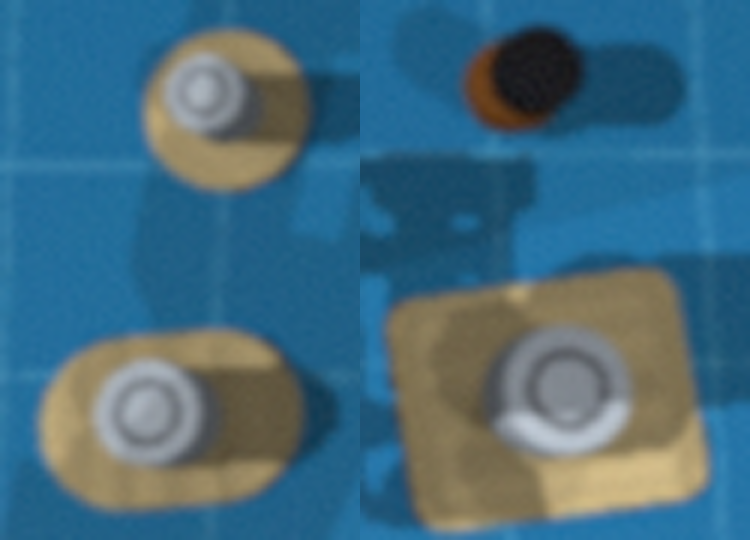

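Run:
```python
from h import *
t=cams.snapshot('top')
for n,c,r,z in [('panel',(375.6,220.9),(379.2,219.1),.04),('oval',(113.1,224.4),(109.2,223.0),.042),('disc',(122.4,172.9),(118.2,169.9),.044)]:
    print(n,np.round((at(t,r,z)-at(t,c,.004))[:2]*1000,1))
```

```text
panel [2.4 1. ]
oval [ 1.4 -0.5]
disc [1.  0.7]
```

```bash
python3 -c "
from h import *
print(robot.close_job(), robot.get_obs()['time'])"
```

```text
the job is handed in; nothing more can be done
the job is handed in; nothing more can be done
```

All four round weights are standing upright on their templates: 60 mm on the panel, 48 mm on the oval, 36 mm on the disc and 24 mm on the tab. I placed them in that order and handed the job in at about 39 s, with the gripper open and clear at about 0.12 m.

My last checks measured how far each weight sits from its cross:

| Weight | Offset from cross | Camera |
|---|---|---|
| 60 mm on panel | 2.4–2.6 mm | wrist and top |
| 48 mm on oval | 1–1.5 mm | wrist and top |
| 36 mm on disc | about 1.2 mm | wrist and top |
| 24 mm on tab | about 0.5 mm | wrist only |

- **Largest offset:** both cameras agreed that the 60 mm weight is about 2.5 mm off. I left it there instead of re-gripping it.
- **Camera disagreement:** the top and wrist cameras differed by 1–3 mm in absolute position. I placed the last three using close wrist views; the 60 mm weight went down on the top camera's reading alone.
- **Not checked:** the arm hid the tab in the last top picture, so its offset comes from the wrist camera only.
- **Bystanders:** the arm never went to the block or the jar. Both look unmoved in the last top picture, by eye only.

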